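# Load the texture roller into the slab roller with the drive off

### The arm

A 6-joint arm with a two-finger parallel gripper is mounted at the origin on the work surface. World frame = base frame: x ahead of the robot, y to its left, z up, the work surface at z = 0. Lengths are in m, angles in rad, forces in N, time in s.
With the tool pointing down it reaches from about 0.425 to 0.95 m from the base axis. Payload 3.5 kg.
Tool frame: the origin (TCP) lies midway between the tips of the shut fingers; the grasp point (between the pads) lies 19 mm behind it; z points along the fingers, x is the direction in which the jaws open and shut, and the axes are right-handed (so a half turn about z gives the same grasp; the last joint's range is limited). The gripper opens to 85 mm and grips with 20 to 120 N. Pads are 22 mm wide; open, the fingers measure 114 mm over their backs; the gripper's body (76 mm by 85 mm) begins 54 mm behind the grasp point. The pads swing forward as they close: fully open they stand 13 mm farther back than shut.
Start: joints at [-1.325, 0.286, 1.577, -0, 1.279, -0.15], TCP at [0.26, -0.623, 0.231] pointing down, gripper open.
Joint ranges: [-2.77, 2.77], [-0.9, 2.22], [0.21, 2.48], [-1.53, 4.67], [0.24, 2.81], [-2.84, 2.84]. Speed limits (rad/s): [2.79, 2.79, 3.14, 3.14, 3.14, 3.14].

### API

Orientations are given as a 3x3 rotation matrix whose columns are the frame's x, y, z axes.
In Python, from station import bot gives the robot as it stands.
- The arm moves only by the tool send_rows, never from a script. Its argument "deltas" is a list of rows, each an object with "xyz": the shift along the tool's x, y, z in cm, a list of three; "turn": the turn, a rotation vector about the tool's x, y, z in rad, a list of three; "hand": the opening, from -1 (shut) to 1 (fully open), so that 0 is half open. In form: [{"xyz": [dx, dy, dz], "turn": [ax, ay, az], "hand": hand}, ...]. A call has 1 to 5 rows; each row is the pose to reach, as a shift and turn from the pose commanded when the call began, along the tool's axes at that moment; what a row does not reach only later rows make up. A row lasts 1/8 s, in which the tool goes at most 62.5 mm and 10.7 degrees, less where a joint would pass 70% of its speed; a pose out of reach is approached as far as the arm can. A call with a gripper value outside its range is refused whole. The fingers move at their own pace and stop on an object; the grip force is fixed at half the most. Time passes only in rows, so rows that repeat a pose let the fingers close. It gives the time, the measured TCP pose, the force and the opening at its end, in the units of the state.
- bot.get_obs(): the state, without advancing time (a new reading comes with each control period).
- bot.read_camera(name): name is "scene" or "side" or "wrist"; returns a dict with "image" (384x512x3 uint8, red, green, blue), "fovy" (degrees; the focal length in pixels is half the picture's height over the tangent of half this angle, whatever the lens; pixels are square), "cx", "cy" (the principal point, pixels), "eye" and "rotation" of the camera in the world. Camera axes: x right, y up, looking along -z (the intrinsics and any distortion apply to the point x, -y, -z); pixel columns grow to the right and rows downward; lengths in m; the calibration is good to about 2 mm. A picture is of the moment at which its call begins. There is no depth.
- bot.job_done(): hands the job in, once; it reports no verdict.
The state is a dict: "t": time; "qpos": joint angles; "qd": joint speeds; "joint_efforts": joint torques, N m; "tool_pos": TCP position; "eef_rot": TCP orientation; "wrist_force": force on the tool from outside, world axes, zero at the start; "wrist_torque": the same for the moment, N m; "finger_gap": finger opening in m.
Only numpy, scipy, OpenCV 4.12 (cv2) and the standard library are available. Lean on these libraries where they do the work, as an engineer would, in place of code of your own. Each camera call takes 0.05 s, during which the arm holds its last target.

### The job

Load the terracotta texture roller into the bench slab roller and change its drive over. First put the red changeover handle upright (off); only then, with the fingers resting lightly on top of the texture roller like a flat hand, roll it along the bed, under the cream beam, square up against the steel stop rail so that it keeps the red tell-tale pushed in (its ribs are brittle: do not grip it, lift it, shove it low from behind or press hard). At last throw the handle fully over to the side opposite to where it began (the green side), and leave everything else where it stands.

Things in the scene. Friction and masses are not known exactly. Their poses are not given: they have to be found in the camera images.
- machine: Bench slab roller, fixed, pose varies. Origin on the table under it; x is the feed direction (roughly to the robot's left), the way the texture roller goes, y across, z up. In its frame (mm): plywood bed x -180..200, y +-155, top at z 24; green posts at y +-165 (18 thick), x -25..11, up to z 285; steel drum of 35 radius on axis x 115, z 67.
- beam (a point): Lower front edge of the cream cross-beam, middle of its length; the beam is 36 mm deep along the feed direction, 70 high and spans the machine, underside 215 mm above the table. It hangs before the roller's final place: a tool pointing straight down strikes it; one leaning 35 to 50 degrees (fingertips leading along the feed direction, hand behind) clears it.
- roller_center (a point): Centre of the loose terracotta texture roller lying across the bed, its y axis (long axis) across the machine within 4 degrees; starts 60 to 110 mm before the machine's origin. 160 mm long, 54 mm diameter over 16 lengthwise ribs, so its top is 78 mm above the table. x and z axes turn as it rolls. A finger sticking to its top moves twice as far as its centre: several short strokes.
- roller_end (a point): Middle of one end face of the texture roller (80 mm from its centre). The roller weighs 0.35 to 0.7 kg; ribs are round, 3 mm radius, 10.6 mm apart: it rests on two of them and stays where it is left (settling up to 5 mm), unless it is hurried. Friction varies. A press of 3 to 15 N rolls it; over 45 N breaks its ribs.
- switch (a joint): Changeover handle on the grey switch box, rad: 0 to 0.1 at the start (leaning 0.6 from vertical to the yellow side), 0.6 upright = off, 1.2 fully over to the green side (stop). It stays where it is left, stiff: about 3.5 N at the grip, no click.
- pivot (a point): Handle's hinge, middle of the top of the fixed grey switch box (130 x 100 x 50 mm high), 50 mm above the table. Its x axis points to the green side, the way the handle must go; its y axis is the hinge. The box stands to the right of the machine, near or far.
- grip (a point): Middle of the red cross grip of the handle: 75 mm from the hinge; bar of 22 mm diameter, 54 mm long along the hinge axis; the 14 mm steel stem runs through it and ends 17 mm beyond. Turns with the handle.
- crock_mid (a point): Bystander: open cream crock, 100 mm diameter, 100 mm high; point at its centre half-way up. Near the switch box, right of the machine.
- claybowl_mid (a point): Bystander: dark grey clay bowl, 140 mm across, 85 high; centre half-way up.
- slipjar_mid (a point): Bystander: jar with blue lid, 70 mm diameter, 110 high; centre half-way up.
- testcup_mid (a point): Bystander: dark clay test cylinder, 38 mm diameter, 50 high, standing on the bed beside the texture roller's way; centre half-way up.
- telltale (a joint): Red sprung tell-tale in the middle of the stop rail, m: 0 free (standing 10 mm proud of the rail), 0.010 pushed flush by the roller; spring 0.2 N. The rail is clamped square across the bed, 30 mm high, visible but of unreported place: its face is somewhere 30 to 60 mm along the machine's x, to be found by feel. Roller home: centre 27 mm before the face.

How it is judged:
By the outcome, as a careful person would: the job done as asked, in the order asked, and still so for the second after the job is handed in, with the robot touching nothing.
It also fails if it takes over 72 s, if anything falls off the work surface, if the arm or the gripper's body presses on something with over 40 N, if the wrist force passes 120 N, or if a joint passes its speed limit or range.

## Working session

There is one attempt and no reset: what is moved stays moved. The work goes in short steps, Python scripts to look and compute and a tool call to move; the robot and the scene stay as the last step left them, time stands still between calls to the robot, and variables do not carry over. Pictures are saved under pics/ and viewed, and the job is handed in when it is done.

Besides the shell and the picture viewer there is one more tool, called as name(argument=value, ...), one argument or row to a line, values as JSON. send_rows: Moves the arm, as the interface text tells. Its arguments: {"type":"object","properties":{"deltas":{"type":"array"}},"required":["deltas"]}

```bash
ls; mkdir -p pics; python3 - <<'E'
from station import bot
import cv2, numpy as np
o=bot.get_obs()
for k,v in o.items(): print(k,np.round(v,4).tolist())
for n in ["scene","side","wrist"]:
    c=bot.read_camera(n)
    cv2.imwrite(f"pics/{n}0.png",c["image"][:,:,::-1])
    print(n,{k:(np.round(v,4).tolist()) for k,v in c.items() if k!="image"})
E
```

```text
pics
t 0.0
qpos [-1.325, 0.2872, 1.5782, -0.0, 1.2786, -0.15]
qd [-0.0027, -0.0013, 0.0005, -0.001, 0.0001, 0.0007]
joint_efforts [0.0001, -40.5982, -29.2629, -0.0002, 0.0058, -0.0]
tool_pos [0.2601, -0.6222, 0.2299]
eef_rot [[0.3855, -0.9227, -0.0006], [-0.9227, -0.3855, 0.0023], [-0.0023, -0.0004, -1.0]]
wrist_force [-0.2715, 0.213, -0.1586]
wrist_torque [-0.0238, -0.059, -0.0232]
finger_gap 0.0857
scene {'fovy': 56.1934, 'cx': 256.9966, 'cy': 191.348, 'eye': [0.9045, -0.4583, 0.9325], 'rotation': [[0.8225, -0.4574, 0.338], [0.5686, 0.6477, -0.5071], [0.013, 0.6093, 0.7929]]}
side {'fovy': 55.1259, 'cx': 252.5096, 'cy': 194.2424, 'eye': [0.3775, -0.7425, 0.7194], 'rotation': [[0.9732, 0.1249, -0.1931], [-0.2299, 0.5579, -0.7974], [0.0081, 0.8204, 0.5717]]}
wrist {'fovy': 69.6341, 'cx': 258.2561, 'cy': 190.6585, 'eye': [0.3364, -0.5914, 0.3732], 'rotation': [[0.3852, 0.875, 0.2934], [-0.9228, 0.3659, 0.1205], [-0.0019, -0.3171, 0.9484]]}
```

View pics/scene0.png

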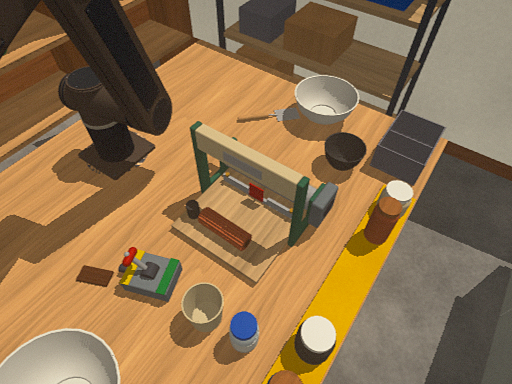

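View pics/side0.png

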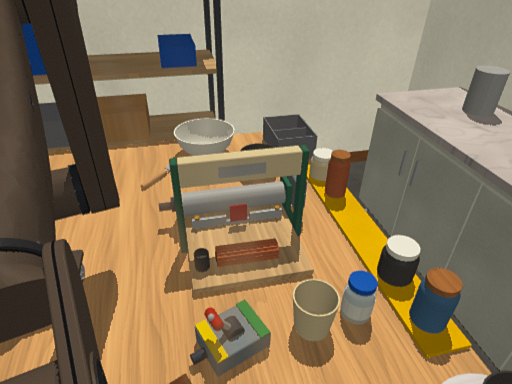

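View pics/wrist0.png

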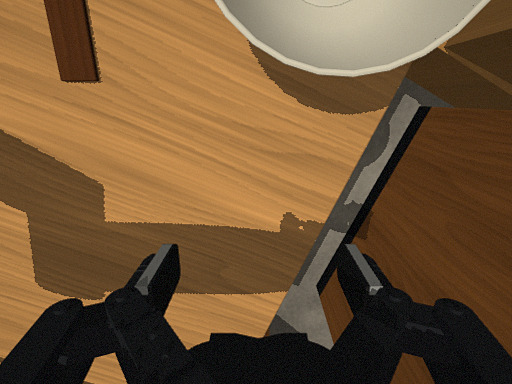

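Scene shows the machine at about (250,210), roller from (205,213) to (245,240), test cup (193,209), switch box (150,273) with its red grip at (130,252), crock (202,307), slip jar (243,330) and clay bowl (345,150). I need zooms.

```bash
python3 - <<'E'
import cv2
s=cv2.imread("pics/scene0.png"); d=cv2.imread("pics/side0.png")
def z(im,x0,y0,x1,y1,f,n): cv2.imwrite(n,cv2.resize(im[y0:y1,x0:x1],None,fx=f,fy=f,interpolation=cv2.INTER_CUBIC))
z(s,165,115,345,285,4.4,"pics/sz1.png"); z(s,70,230,270,360,4,"pics/sz2.png")
z(d,155,140,325,295,4,"pics/dz1.png"); z(d,180,265,385,375,3.9,"pics/dz2.png")
E
```

```text
(no output)
```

View pics/sz1.png

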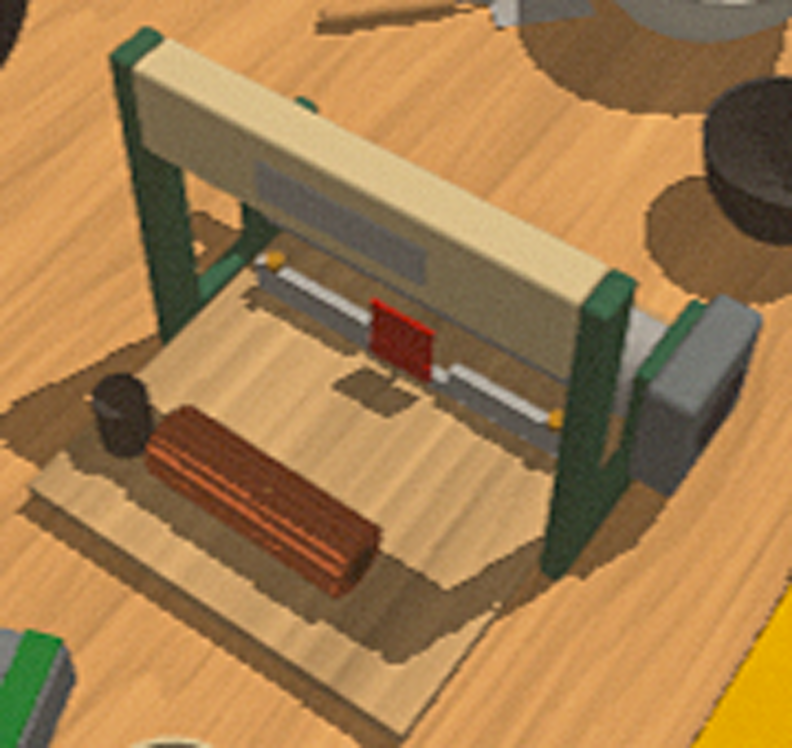

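View pics/sz2.png

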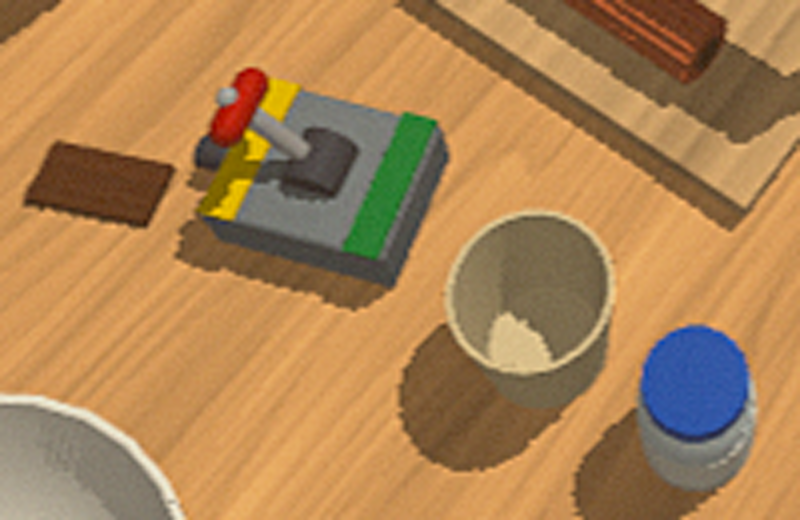

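View pics/dz1.png

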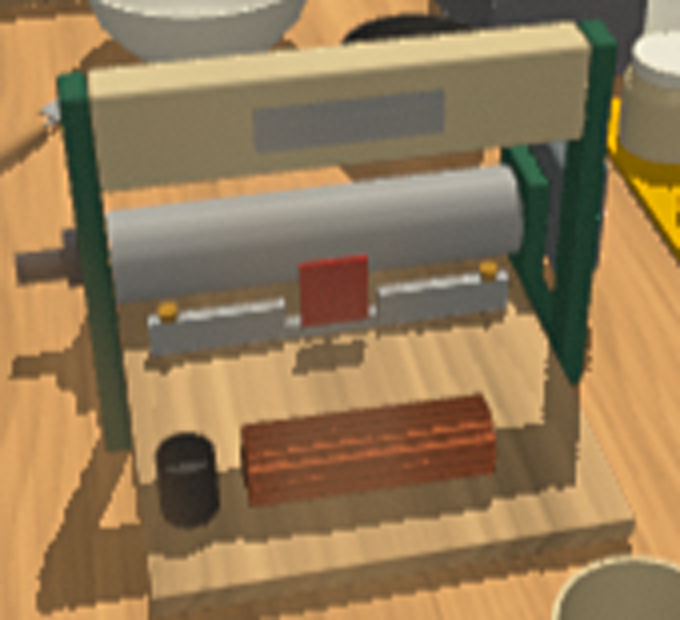

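View pics/dz2.png

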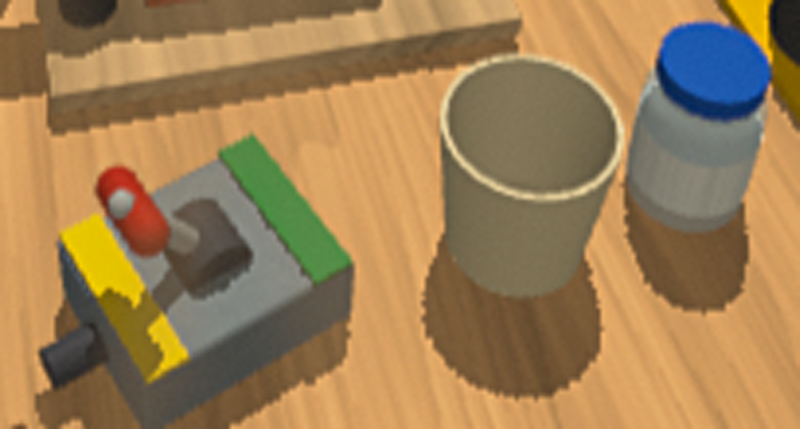

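```bash
cat > h.py <<'E'
import numpy as np, cv2, pickle
from scipy.optimize import least_squares
CAM={'scene':dict(fovy=56.1934,cx=256.9966,cy=191.348,eye=[0.9045,-0.4583,0.9325],R=[[0.8225,-0.4574,0.338],[0.5686,0.6477,-0.5071],[0.013,0.6093,0.7929]]),
'side':dict(fovy=55.1259,cx=252.5096,cy=194.2424,eye=[0.3775,-0.7425,0.7194],R=[[0.9732,0.1249,-0.1931],[-0.2299,0.5579,-0.7974],[0.0081,0.8204,0.5717]])}
def proj(c,P):
    if isinstance(c,str): c=CAM[c]
    f=192/np.tan(np.radians(c['fovy']/2)); p=(np.atleast_2d(P)-np.array(c['eye']))@np.array(c['R'])
    return np.c_[c['cx']+f*p[:,0]/-p[:,2], c['cy']-f*p[:,1]/-p[:,2]]
def ray(c,u):
    if isinstance(c,str): c=CAM[c]
    f=192/np.tan(np.radians(c['fovy']/2)); d=np.array([(u[0]-c['cx'])/f,-(u[1]-c['cy'])/f,-1]); return np.array(c['R'])@d
def onplane(c,u,z):
    e=np.array((CAM[c] if isinstance(c,str) else c)['eye']); d=ray(c,u); return e+d*(z-e[2])/d[2]
def tri(l):
    A=np.zeros((3,3));b=np.zeros(3);
    for c,u in l:
        d=ray(c,u);d/=np.linalg.norm(d);M=np.eye(3)-np.outer(d,d);A+=M;b+=M@np.array(CAM[c]['eye'])
    p=np.linalg.solve(A,b); return p,[np.round(proj(c,p)[0]-u,1).tolist() for c,u in l]
def fr(q,P):
    c,s=np.cos(q[2]),np.sin(q[2]); P=np.atleast_2d(P)
    return np.c_[q[0]+c*P[:,0]-s*P[:,1],q[1]+s*P[:,0]+c*P[:,1],P[:,2]]
def fit(corr,q0):
    r=lambda q:np.concatenate([(proj(c,fr(q,np.array(p)/1000))[0]-u) for c,u,p in corr])
    s=least_squares(r,q0); return s.x,r(s.x).reshape(-1,2)
E
cat > m.py <<'E'
from h import *
S1=lambda x,y:np.array([165+x/4.4,115+y/4.4]); S2=lambda x,y:np.array([70+x/4,230+y/4])
D1=lambda x,y:np.array([155+x/4,140+y/4]); D2=lambda x,y:np.array([180+x/3.9,265+y/3.9])
corr=[('scene',S1(33,488),(-180,155,24)),('scene',S1(403,733),(-180,-155,24)),
('side',D1(150,597),(-180,155,24)),('side',D1(632,522),(-180,-155,24)),
('scene',S1(113,55),(-25,174,285)),('scene',S1(625,322),(-25,-174,285)),
('side',D1(60,103),(-25,174,285)),('side',D1(614,45),(-25,-174,285))]
q,r=fit(corr,[0.6,-0.2,1.5]); print('machine',np.round(q,4),'\n',np.round(r,1).tolist())
cb=[('scene',S2(202,213),(-65,-50,50)),('scene',S2(440,122),(65,50,50)),('scene',S2(380,258),(65,-50,50)),
('side',D2(60,235),(-65,50,50)),('side',D2(150,382),(-65,-50,50)),('side',D2(352,262),(65,-50,50)),('side',D2(252,137),(65,50,50))]
b,r=fit(cb,[0.4,-0.4,0.3]);print('box',np.round(b,4),'\n',np.round(r,1).tolist())
# grip : ends
print('stem end',tri([('scene',S2(226,97)),('side',D2(121,204))]))
print('grip mid',tri([('scene',S2(240,106)),('side',D2(133,211))]))
# roller ends
for n,a,d in [('rl end+ top',(190,410),(243,428)),]: print(n,tri([('scene',S1(*a)),('side',D1(*d))]))
print('r - face c',tri([('scene',S1(358,568)),('side',D1(495,437))]))
for n,u,z in [('crock top',S2(529,293),.1),('jar top',S2(694,382),.11),('cup top',S1(120,392),.074)]: print(n,onplane('scene',u,z))
for n,u,z in [('crock top',D2(531,127),.1),('jar top',D2(714,70),.11),('cup top',D1(187,448),.074)]: print(n,onplane('side',u,z))
for n,u in [('p-',('scene',S2(237,140)))]: pass
E
python3 m.py
```

```text
machine [0.5378 0.0512 1.5624] 
 [[-1.3, -0.8], [0.2, 1.1], [0.7, -1.1], [1.3, -2.5], [-1.2, -0.1], [-3.1, 0.3], [-0.5, -2.1], [1.8, -2.1]]
box [ 0.4504 -0.2759  0.3586] 
 [[-2.1, 0.3], [0.3, 0.3], [0.7, 1.2], [-1.7, 0.4], [-1.4, 0.3], [1.5, -1.7], [1.0, -1.9]]
stem end (array([ 0.40612262, -0.29106704,  0.1207258 ]), [[0.0, 0.6], [-0.5, -0.6]])
grip mid (array([ 0.41177288, -0.28843865,  0.11029479]), [[0.0, 0.7], [-0.6, -0.6]])
rl end+ top (array([ 0.45159426, -0.03571132,  0.06107664]), [[0.0, 0.2], [-0.1, -0.1]])
r - face c (array([ 0.61156111, -0.0658915 ,  0.05006776]), [[0.1, 1.2], [-0.8, -0.9]])
crock top [ 0.63314747 -0.27309936  0.1       ]
jar top [ 0.74474477 -0.26155067  0.11      ]
cup top [ 0.41071231 -0.05700309  0.074     ]
crock top [ 0.62998327 -0.2776697   0.1       ]
jar top [ 0.73936166 -0.27081289  0.11      ]
cup top [ 0.41355218 -0.06040771  0.074     ]
```

```bash
cat > ov.py <<'E'
from h import *
import sys
def overlay(q,b,rc,ry,tag,imgs,cams=None):
    for n,(x0,y0,x1,y1),f in [('scene',(100,115,345,360),2.4),('side',(150,140,390,385),2.4)]:
        im=cv2.imread(imgs[n]); z=cv2.resize(im[y0:y1,x0:x1],None,fx=f,fy=f,interpolation=cv2.INTER_CUBIC)
        def L(P,col):
            u=proj(n,P); u=((u+.5-[x0,y0])*f).astype(int); cv2.polylines(z,[u.reshape(-1,1,2)],False,col,1)
        B=lambda xa,xb,ya,yb,z:np.array([[xa,ya,z],[xb,ya,z],[xb,yb,z],[xa,yb,z],[xa,ya,z]])/1000
        L(fr(q,B(-180,200,-155,155,24)),(255,0,0))
        for s in(1,-1): L(fr(q,B(-25,11,s*156,s*174,285)),(255,0,0)); L(fr(q,B(-25,11,s*156,s*174,24)),(255,0,0))
        L(fr(q,B(-25,11,-156,156,215)),(255,255,0)); L(fr(q,B(-25,11,-156,156,285)),(255,255,0))
        L(fr(b,B(-65,65,-50,50,50)),(255,0,255)); L(fr(b,B(-65,65,-50,50,0)),(255,0,255))
        if rc is not None:
            t=np.linspace(0,2*np.pi,25)
            for s in (-.08,.08): L(fr([rc[0],rc[1],ry],np.c_[.027*np.cos(t),0*t+s,.027*np.sin(t)+.051]),(0,255,0))
        cv2.imwrite(f'pics/ov_{n}_{tag}.png',z)
E
python3 - <<'E'
from ov import *
overlay([0.5378,0.0512,1.5624],[0.4504,-0.2759,0.3586],[.531,-.047],1.45,'a',{'scene':'pics/scene0.png','side':'pics/side0.png'})
E
```

```text
(no output)
```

View pics/ov_scene_a.png

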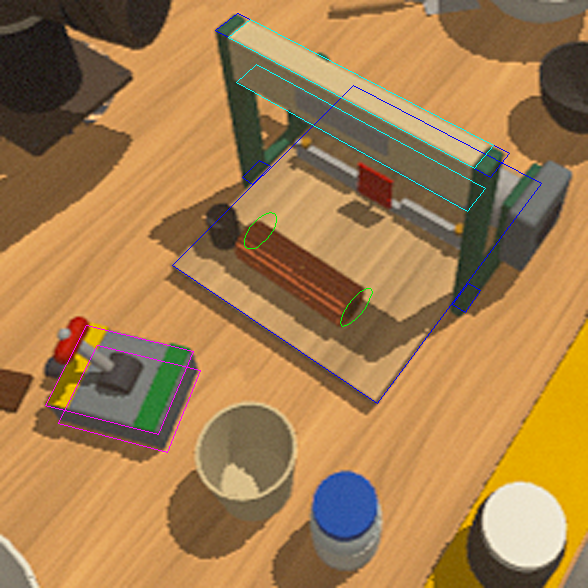

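View pics/ov_side_a.png

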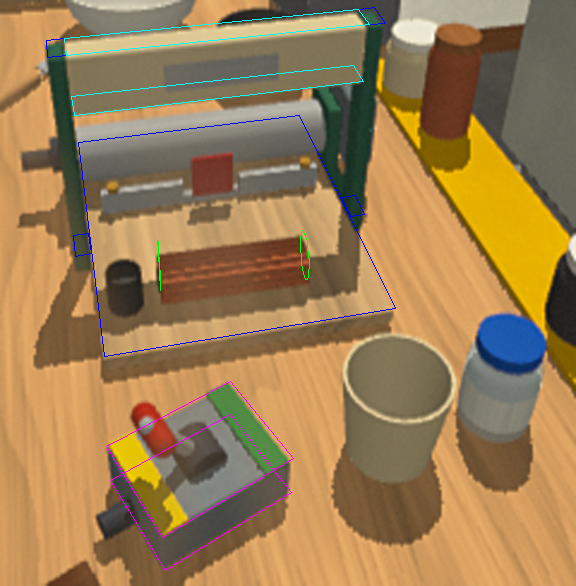

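```bash
cat > roll.py <<'E'
from h import *
from scipy.optimize import minimize
def hullmask(n,P,S=4):
    u=proj(n,P); m=np.zeros((384*S,512*S),np.uint8); cv2.fillConvexPoly(m,cv2.convexHull(((u+.5)*S).astype(np.float32)).astype(np.int32),1)
    return cv2.resize(m.astype(np.float32),(512,384),interpolation=cv2.INTER_AREA)
def cyl(x,y,yaw,z=.051,r=.0268,h=.08):
    t=np.linspace(0,2*np.pi,33); C=np.c_[r*np.cos(t),0*t,r*np.sin(t)+z]
    return np.r_[fr([x,y,yaw],C+[0,h,0]),fr([x,y,yaw],C-[0,h,0])]
def seg(im,x0):
    hsv=cv2.cvtColor(im,cv2.COLOR_BGR2HSV).astype(int); g=(((hsv[...,0]<=11)|(hsv[...,0]>175))&(hsv[...,1]>120)&(hsv[...,2]>35)).astype(np.uint8)
    return g
def fitroll(imgs,q0=(.531,-.047,1.5),cams=('scene','side')):
    ms={}
    for n in cams:
        g=seg(cv2.imread(imgs[n]),None); k=cv2.dilate((hullmask(n,cyl(*q0))>.1).astype(np.uint8),np.ones((13,13))); 
        g=cv2.morphologyEx(g*k,cv2.MORPH_CLOSE,np.ones((3,3))); nn,l,st,_=cv2.connectedComponentsWithStats(g); j=1+np.argmax(st[1:,4]); ms[n]=(l==j).astype(np.float32)
        cv2.imwrite(f'pics/seg_{n}.png',(ms[n]*255).astype(np.uint8))
    f=lambda q:sum(np.abs(hullmask(n,cyl(*q))-ms[n]).sum() for n in cams)
    s=minimize(f,q0,method='Nelder-Mead',options=dict(initial_simplex=np.array([q0]+[np.array(q0)+d for d in np.diag([.01,.01,.08])])))
    return s.x,s.fun,[m.sum() for m in ms.values()]
E
python3 - <<'E'
from roll import *
im={'scene':'pics/scene0.png','side':'pics/side0.png'}
q,f,a=fitroll(im); print(q,f,a)
for c in ('scene','side'): print(c,fitroll(im,q,(c,))[:2])
M=[0.5378,0.0512,1.5624]
inv=lambda p:fr([0,0,-M[2]],np.array([[p[0]-M[0],p[1]-M[1],p[2]]]))[0]
print('roller in M',inv([q[0],q[1],.05]),q[2]-M[2])
S1=lambda x,y:np.array([165+x/4.4,115+y/4.4]);D1=lambda x,y:np.array([155+x/4,140+y/4])
for n,u in [('side',D1(150,353)),('side',D1(508,310)),('scene',S1(258,288)),('scene',S1(555,452))]: print('rail foot',inv(onplane(n,u,.024)))
for n,u in [('side',D1(150,322)),('side',D1(506,282)),('scene',S1(270,268)),('scene',S1(555,425))]: print('rail top',inv(onplane(n,u,.054)))
for n,u in [('scene',S1(33,488)),('scene',S1(403,733)),('side',D1(150,597)),('side',D1(632,522))]: print('bedc',onplane(n,u,.024),inv(onplane(n,u,.024)))
E
```

```text
[ 0.52842492 -0.05925216  1.53182511] 267.0625 [np.float32(990.0), np.float32(1199.0)]
scene (array([ 0.52664508, -0.05775612,  1.53469255]), np.float64(106.375))
side (array([ 0.52832593, -0.06062133,  1.50085332]), np.float64(139.875))
roller in M [-0.11052699  0.00844737  0.05      ] -0.030574888532548306
rail foot [0.0446577  0.13626084 0.024     ]
rail foot [ 0.0376438  -0.13324112  0.024     ]
rail foot [0.04452193 0.13516181 0.024     ]
rail foot [ 0.0493791  -0.12039337  0.024     ]
rail top [0.04282856 0.13388699 0.054     ]
rail top [ 0.03417305 -0.12897088  0.054     ]
rail top [0.04604416 0.12301814 0.054     ]
rail top [ 0.04947542 -0.11721845  0.054     ]
bedc [ 0.3864196  -0.12737117  0.024     ] [-0.1798359   0.14987574  0.024     ]
bedc [ 0.68918896 -0.12793472  0.024     ] [-0.17785731 -0.15288768  0.024     ]
bedc [ 0.37933615 -0.13047587  0.024     ] [-0.18299996  0.15693287  0.024     ]
bedc [ 0.68483817 -0.13773992  0.024     ] [-0.18769869 -0.14861937  0.024     ]
```

```bash
python3 - <<'E'
import numpy as np
from scipy.spatial.transform import Rotation as R
def wr(Rt,q1,phi):
    W=(R.from_euler('z',-q1)*0+0) if 0 else None
    M=(R.from_euler('ZY',[q1,phi]).inv()*R.from_matrix(Rt)).as_euler('ZYZ'); return M  # q4,q5,q6'
t=np.radians(40)
z=np.array([0,np.sin(t),-np.cos(t)])
for nm,x in [('x+',[1,0,0]),('x-',[-1,0,0])]:
    x=np.array(x,float);y=np.cross(z,x);Rt=np.c_[x,y,z]
    for q1 in (-.6,-.4,-.2,0):
        for phi in (1.4,1.7,2.0):
            a=wr(Rt,q1,phi); b=[a[0]+np.pi,-a[1],a[2]+np.pi]
            w=lambda v:(v+np.pi)%(2*np.pi)-np.pi
            print(nm,q1,phi,np.round([w(a[0]),a[1],w(a[2]-np.pi)],2))
E
```

```text
x+ -0.6 1.4 [ 0.65  2.08 -0.37]
x+ -0.6 1.7 [ 0.58  1.84 -0.56]
x+ -0.6 2.0 [ 0.56  1.58 -0.72]
x+ -0.4 1.4 [ 0.69  1.96 -0.2 ]
x+ -0.4 1.7 [ 0.64  1.72 -0.39]
x+ -0.4 2.0 [ 0.64  1.48 -0.57]
x+ -0.2 1.4 [ 0.71  1.83 -0.04]
x+ -0.2 1.7 [ 0.68  1.6  -0.24]
x+ -0.2 2.0 [ 0.7   1.37 -0.43]
x+ 0 1.4 [0.71 1.7  0.11]
x+ 0 1.7 [ 0.7   1.47 -0.08]
x+ 0 2.0 [ 0.75  1.25 -0.29]
x- -0.6 1.4 [0.65 2.08 2.77]
x- -0.6 1.7 [0.58 1.84 2.58]
x- -0.6 2.0 [0.56 1.58 2.42]
x- -0.4 1.4 [0.69 1.96 2.94]
x- -0.4 1.7 [0.64 1.72 2.75]
x- -0.4 2.0 [0.64 1.48 2.57]
x- -0.2 1.4 [0.71 1.83 3.1 ]
x- -0.2 1.7 [0.68 1.6  2.91]
x- -0.2 2.0 [0.7  1.37 2.71]
x- 0 1.4 [ 0.71  1.7  -3.03]
x- 0 1.7 [0.7  1.47 3.06]
x- 0 2.0 [0.75 1.25 2.86]
```

```bash
cat > go.py <<'E'
from h import *
from scipy.spatial.transform import Rotation as R
from station import bot
PIV=np.array([.4504,-.2759,.05]); BY=.3586
D=np.array([np.cos(BY),np.sin(BY),0]); UP=np.array([0,0,1.])
def hpose(a,r):  # handle angle from vertical toward green (a), tcp at dist r from hinge
    u=np.sin(a)*D+np.cos(a)*UP; z=-u; x=np.cos(a)*D-np.sin(a)*UP; return PIV+r*u, np.c_[x,np.cross(z,x),z]
def delta(P,Rt,show=True):
    o=bot.get_obs(); p=np.array(o['tool_pos']);Rm=np.array(o['eef_rot'])
    d=Rm.T@(P-p)*100; w=R.from_matrix(Rm.T@Rt).as_rotvec()
    print('d cm',np.round(d,2),'rv',np.round(w,3),'|w|',round(np.linalg.norm(w),2)); 
def st():
    o=bot.get_obs(); print('t',round(o['t'],2),'p',np.round(o['tool_pos'],4),'F',np.round(o['wrist_force'],1),'q',np.round(o['qpos'],2),'gap',round(o['finger_gap'],4)); print(np.round(o['eef_rot'],3).tolist()); return o
E
python3 - <<'E'
from go import *
delta(*hpose(-.57,.17))
E
```

```text
d cm [-24.96 -21.74   3.77] rv [ 0.434  0.454 -1.489] |w| 1.62
```

send_rows(
  deltas=[
    {"xyz": [-5,-4.3,0.7],"turn": [0.05,0.05,-0.18],"hand": 0.5},
    {"xyz": [-10,-8.7,1.5],"turn": [0.1,0.1,-0.35],"hand": 0.2},
    {"xyz": [-15,-13,2],"turn": [0.15,0.15,-0.52],"hand": 0},
    {"xyz": [-20,-17.5,3],"turn": [0.2,0.2,-0.69],"hand": 0},
    {"xyz": [-24,-21,3.5],"turn": [0.25,0.25,-0.85],"hand": 0},
  ],
)

```text
t: 0.78
tool_pos: [0.3591, -0.326, 0.1966]
eef_rot: [[0.897, -0.286, 0.338], [-0.309, -0.951, 0.015], [0.317, -0.117, -0.941]]
wrist_force: [0.4, 0.2, -0.7]
finger_gap: 0.0427
```

```bash
python3 - <<'E'
from go import *
st();delta(*hpose(-.57,.17))
E
```

```text
t 0.78 p [ 0.3591 -0.326   0.1966] F [ 0.4  0.2 -0.7] q [-1.11 -0.23  2.2   0.36  1.06 -0.96] gap 0.0427
[[0.897, -0.286, 0.338], [-0.309, -0.951, 0.015], [0.317, -0.117, -0.941]]
d cm [-0.18 -1.82  0.54] rv [ 0.179  0.198 -0.636] |w| 0.69
```

send_rows(
  deltas=[
    {"xyz": [-0.1,-0.5,0.1],"turn": [0.05,0.05,-0.16],"hand": 0},
    {"xyz": [-0.1,-1,0.3],"turn": [0.09,0.1,-0.32],"hand": 0},
    {"xyz": [-0.2,-1.4,0.4],"turn": [0.13,0.15,-0.47],"hand": 0},
    {"xyz": [-0.2,-1.8,0.5],"turn": [0.179,0.198,-0.636],"hand": 0},
    {"xyz": [-0.2,-1.8,0.5],"turn": [0.179,0.198,-0.636],"hand": 0},
  ],
)

```text
t: 1.4
tool_pos: [0.3635, -0.3106, 0.1932]
eef_rot: [[0.792, 0.344, 0.504], [0.288, -0.939, 0.187], [0.538, -0.003, -0.843]]
wrist_force: [0.6, -0.4, 0.3]
finger_gap: 0.0428
```

```bash
python3 - <<'E'
from go import *
st();delta(*hpose(-.57,.17));delta(*hpose(-.57,.054))
c=bot.read_camera('wrist'); pickle.dump(c,open('w1.pkl','wb')); cv2.imwrite('pics/w1.png',c['image'][:,:,::-1])
c=bot.read_camera('scene'); cv2.imwrite('pics/s1.png',c['image'][:,:,::-1])
E
```

```text
t 1.4 p [ 0.3635 -0.3106  0.1932] F [ 0.6 -0.4  0.3] q [-1.22 -0.2   2.23  0.62  1.19 -1.83] gap 0.0428
[[0.792, 0.344, 0.504], [0.288, -0.939, 0.187], [0.538, -0.003, -0.843]]
d cm [ 0.14 -0.2   0.11] rv [ 0.001  0.002 -0.008] |w| 0.01
d cm [ 0.17 -0.22 11.71] rv [ 0.001  0.002 -0.008] |w| 0.01
```

View pics/w1.png

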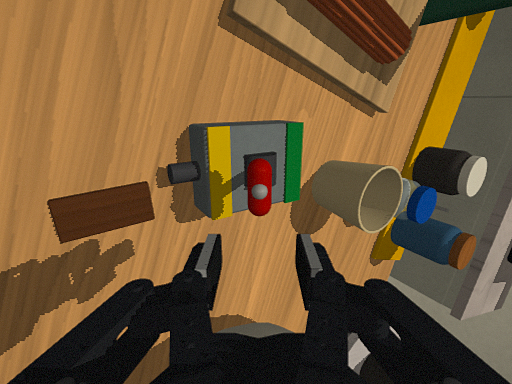

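View pics/s1.png

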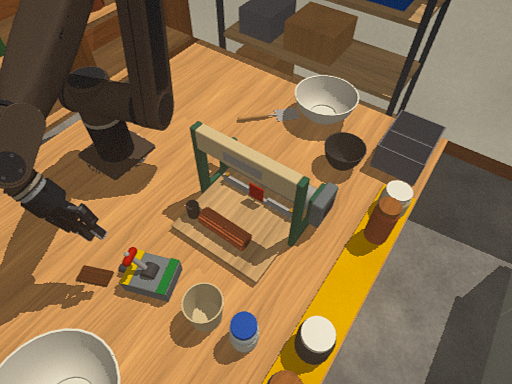

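The wrist view shows the grip at (259,185) with the stem end at (259,191), centred between the fingers (mid col ~258). The box top corners are about (205,125), (302,121), (300,200), (212,217). I'll check them against the model.

```bash
python3 - <<'E'
from go import *
c=pickle.load(open('w1.pkl','rb')); C=dict(fovy=c['fovy'],cx=c['cx'],cy=c['cy'],eye=c['eye'],R=c['rotation'])
B=np.array([[-65,50,50],[65,50,50],[65,-50,50],[-65,-50,50],[0,0,50]])/1e3
print(proj(C,fr([PIV[0],PIV[1],BY],B)).round(1))
for a in(-.6,-.5): 
  u=np.sin(a)*D+np.cos(a)*UP; print(a,proj(C,[PIV+.075*u,PIV+.092*u]).round(1))
im=cv2.resize(c['image'][105:240,170:330,::-1],None,fx=5,fy=4.4*5/4.4,interpolation=cv2.INTER_CUBIC)[:600]
cv2.imwrite('pics/w1z.png',im)
E
```

```text
[[203.5 129.3]
 [303.3 122.3]
 [300.  198.6]
 [210.  221.3]
 [259.1 169.2]]
-0.6 [[256.7 189.5]
 [255.9 195.7]]
-0.5 [[264.9 189.3]
 [266.7 195.6]]
```

View pics/w1z.png

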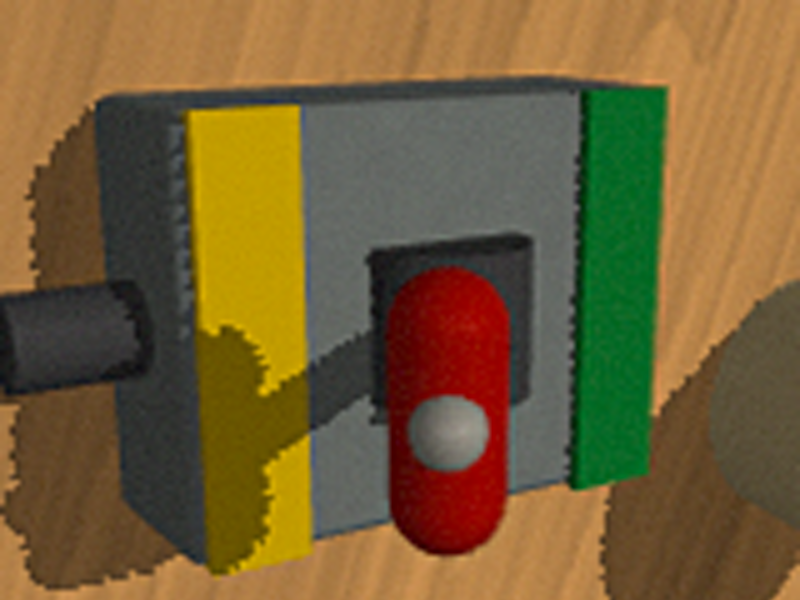

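send_rows(
  deltas=[
    {"xyz": [0.2,-0.3,4],"turn": [0,0,0],"hand": 0},
    {"xyz": [0.2,-0.3,8],"turn": [0,0,0],"hand": 0},
    {"xyz": [0.2,-0.3,11.5],"turn": [0,0,0],"hand": -0.15},
    {"xyz": [0.2,-0.3,11.5],"turn": [0,0,0],"hand": -0.2},
  ],
)

```text
t: 2.0
tool_pos: [0.4223, -0.2832, 0.096]
eef_rot: [[0.792, 0.347, 0.502], [0.29, -0.938, 0.192], [0.537, -0.007, -0.843]]
wrist_force: [0.7, -0.6, -0.5]
finger_gap: 0.0345
```

```bash
python3 - <<'E'
from go import *
st()
for a in (-.57,-.43,-.29,-.14,0): delta(*hpose(a,.054))
E
```

```text
t 2.0 p [ 0.4223 -0.2832  0.096 ] F [ 0.7 -0.6 -0.5] q [-1.07  0.    2.25  0.72  0.94 -1.87] gap 0.0345
[[0.792, 0.347, 0.502], [0.29, -0.938, 0.192], [0.537, -0.007, -0.843]]
d cm [-0.05  0.31  0.03] rv [-0.004  0.003 -0.007] |w| 0.01
d cm [0.71 0.3  0.08] rv [-0.004 -0.137 -0.007] |w| 0.14
d cm [1.44 0.3  0.23] rv [-0.005 -0.277 -0.006] |w| 0.28
d cm [2.2  0.29 0.51] rv [-0.005 -0.427 -0.006] |w| 0.43
d cm [2.87 0.29 0.87] rv [-0.005 -0.567 -0.006] |w| 0.57
```

send_rows(
  deltas=[
    {"xyz": [0.7,0,0.1],"turn": [0,-0.14,0],"hand": -0.2},
    {"xyz": [1.45,0,0.23],"turn": [0,-0.28,0],"hand": -0.2},
    {"xyz": [2.2,0,0.5],"turn": [0,-0.43,0],"hand": -0.2},
    {"xyz": [2.87,0,0.87],"turn": [0,-0.567,0],"hand": -0.2},
    {"xyz": [2.87,0,0.87],"turn": [0,-0.567,0],"hand": -0.5},
  ],
)

```text
t: 2.62
tool_pos: [0.4513, -0.2762, 0.1086]
eef_rot: [[0.937, 0.348, 0.004], [0.348, -0.937, -0.002], [0.003, 0.003, -1.0]]
wrist_force: [-0.1, 0.9, 8.2]
finger_gap: 0.0215
```

send_rows(
  deltas=[
    {"xyz": [0,0,0],"turn": [0,0,0],"hand": -0.6},
    {"xyz": [0,0,0],"turn": [0,0,0],"hand": -0.6},
  ],
)

```text
t: 2.88
tool_pos: [0.4511, -0.2763, 0.1089]
eef_rot: [[0.939, 0.344, 0.009], [0.344, -0.939, 0.001], [0.009, 0.002, -1.0]]
wrist_force: [1.7, 3.6, 4.9]
finger_gap: 0.0202
```

```bash
python3 - <<'E'
from go import *
st()
delta(*hpose(0,.054))
c=bot.read_camera('wrist'); pickle.dump(c,open('w2.pkl','wb')); cv2.imwrite('pics/w2.png',c['image'][:,:,::-1])
E
```

```text
t 2.88 p [ 0.4511 -0.2763  0.1089] F [1.7 3.6 4.9] q [-0.74  0.1   2.03  0.01  1.   -1.1 ] gap 0.0202
[[0.939, 0.344, 0.009], [0.344, -0.939, 0.001], [0.009, 0.002, -1.0]]
d cm [-0.05 -0.06  0.49] rv [ 0.002 -0.009 -0.008] |w| 0.01
```

View pics/w2.png

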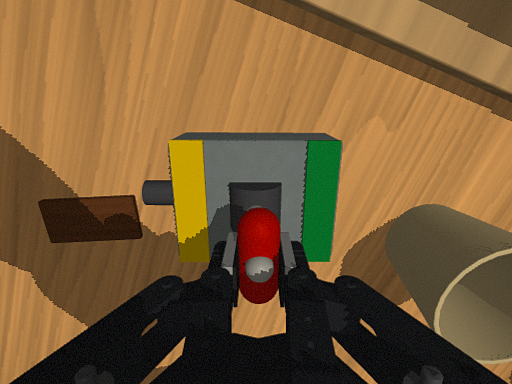

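send_rows(
  deltas=[
    {"xyz": [0,0,0],"turn": [0,0,0],"hand": 0.1},
    {"xyz": [0,0,0],"turn": [0,0,0],"hand": 0.1},
    {"xyz": [0,0,-5],"turn": [0,0,0],"hand": 0.1},
    {"xyz": [0,0,-11],"turn": [0,0,0],"hand": 0.1},
    {"xyz": [0,0,-17],"turn": [0,0,0],"hand": 0.1},
  ],
)

```text
t: 3.55
tool_pos: [0.4488, -0.2757, 0.2775]
eef_rot: [[0.938, 0.346, 0.001], [0.346, -0.938, 0.002], [0.002, -0.002, -1.0]]
wrist_force: [1.0, -0.6, -0.1]
finger_gap: 0.047
```

```bash
cat >> go.py <<'E'
MQ=[0.5378,0.0512,1.5624]
RM=R.from_euler('z',MQ[2]).as_matrix()
def mach(p): return RM.T@(np.array(p)-[MQ[0],MQ[1],0])
def rpose(xm,ym,z,lean=42,yaw=0):
    t=np.radians(lean); Q=RM@R.from_euler('z',yaw).as_matrix()
    zt=Q@[np.sin(t),0,-np.cos(t)]; xt=Q@[0,-1.,0]
    return RM@[xm,ym,z]+[MQ[0],MQ[1],0], np.c_[xt,np.cross(zt,xt),zt]
E
python3 - <<'E'
from go import *
o=st()
delta(*rpose(-.13,.008,.16))
c=bot.read_camera('wrist'); pickle.dump(c,open('w3.pkl','wb')); cv2.imwrite('pics/w3.png',c['image'][:,:,::-1])
c=bot.read_camera('side'); cv2.imwrite('pics/d3.png',c['image'][:,:,::-1])
c=bot.read_camera('scene'); cv2.imwrite('pics/s3.png',c['image'][:,:,::-1])
E
```

```text
t 3.55 p [ 0.4488 -0.2757  0.2775] F [ 1.  -0.6 -0.1] q [-0.74 -0.08  1.89  0.    1.33 -1.1 ] gap 0.047
[[0.938, 0.346, 0.001], [0.346, -0.938, 0.002], [0.002, -0.002, -1.0]]
d cm [ 14.29 -15.7   11.8 ] rv [0.723 0.131 0.345] |w| 0.81
```

View pics/w3.png

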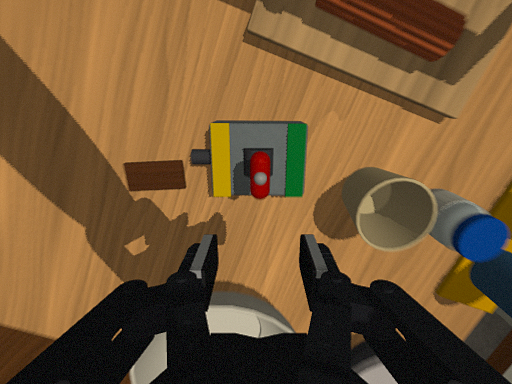

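View pics/s3.png

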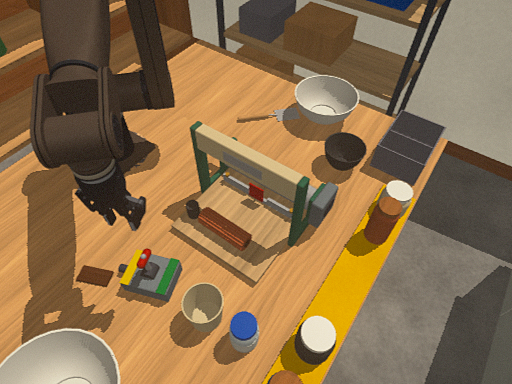

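```bash
python3 - <<'E'
from go import *
c=pickle.load(open('w3.pkl','rb')); C=dict(fovy=c['fovy'],cx=c['cx'],cy=c['cy'],eye=c['eye'],R=c['rotation'])
B=np.array([[-65,50,50],[65,50,50],[65,-50,50],[-65,-50,50],[0,0,50]])/1e3
print(proj(C,fr([PIV[0],PIV[1],BY],B)).round(1))
for a in(-.1,0,.1): 
  u=np.sin(a)*D+np.cos(a)*UP; print(a,proj(C,[PIV+.075*u,PIV+.09*u]).round(1))
im=cv2.resize(c['image'][110:210,190:320,::-1],None,fx=6,fy=6,interpolation=cv2.INTER_CUBIC)[:600]
cv2.imwrite('pics/w3z.png',im)
E
```

```text
[[208.7 124.3]
 [308.  123.7]
 [304.4 195.7]
 [213.1 196.3]
 [258.5 161.5]]
-0.1 [[252.  176. ]
 [250.3 179.8]]
0 [[258.7 176.1]
 [258.8 179.9]]
0.1 [[265.5 176. ]
 [267.3 179.7]]
```

View pics/w3z.png

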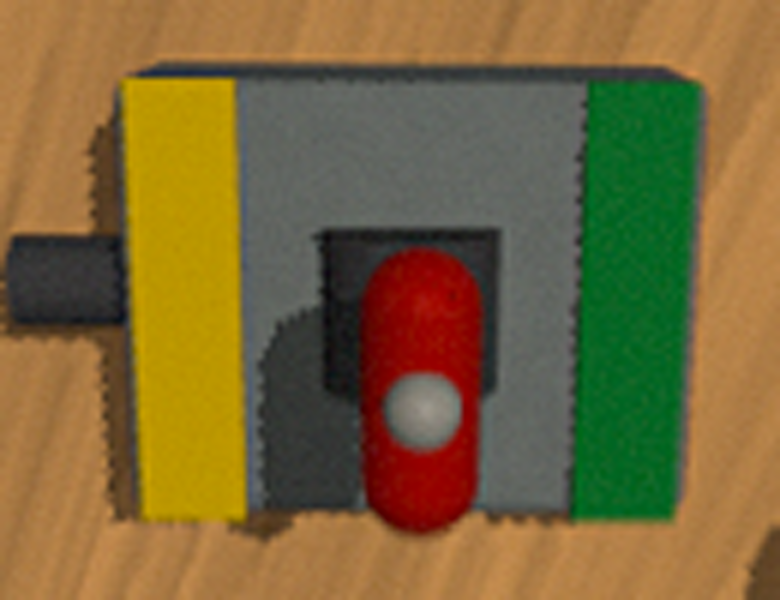

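send_rows(
  deltas=[
    {"xyz": [3,-3.2,1],"turn": [0.14,0.03,0.07],"hand": 0.5},
    {"xyz": [6,-6.4,3],"turn": [0.28,0.05,0.14],"hand": 0.5},
    {"xyz": [9,-9.6,6],"turn": [0.43,0.08,0.2],"hand": 0.5},
    {"xyz": [12,-12.8,9],"turn": [0.58,0.1,0.27],"hand": 0.5},
    {"xyz": [14.3,-15.7,11],"turn": [0.723,0.131,0.345],"hand": 0.5},
  ],
)

```text
t: 4.32
tool_pos: [0.5287, -0.077, 0.1636]
eef_rot: [[1.0, -0.011, 0.004], [-0.011, -0.739, 0.674], [-0.004, -0.674, -0.739]]
wrist_force: [0.1, 0.1, -1.0]
finger_gap: 0.0639
```

```bash
python3 - <<'E'
from go import *
o=st()
delta(*rpose(-.13,.008,.16)); print(mach(o['tool_pos']))
for n in('wrist','scene','side'):
  c=bot.read_camera(n); pickle.dump(c,open(n+'4.pkl','wb')); cv2.imwrite(f'pics/{n}4.png',c['image'][:,:,::-1])
E
```

```text
t 4.33 p [ 0.5287 -0.077   0.1636] F [ 0.1  0.1 -1. ] q [-0.61  0.23  1.91  0.59  1.5  -0.79] gap 0.0639
[[1.0, -0.011, 0.004], [-0.011, -0.739, 0.674], [-0.004, -0.674, -0.739]]
d cm [0.01 0.37 0.16] rv [-0.006  0.002 -0.004] |w| 0.01
[-0.12832145  0.00806231  0.16363489]
```

View pics/wrist4.png

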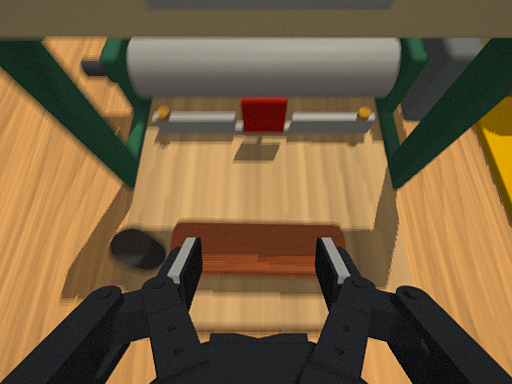

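View pics/scene4.png

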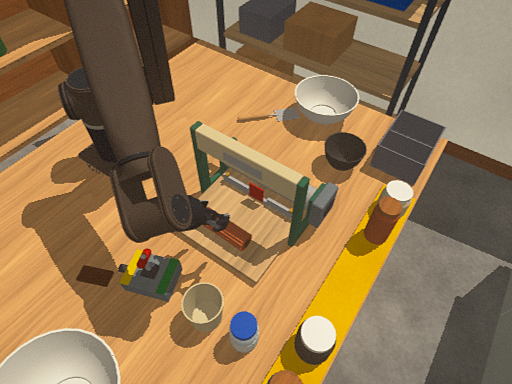

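View pics/side4.png

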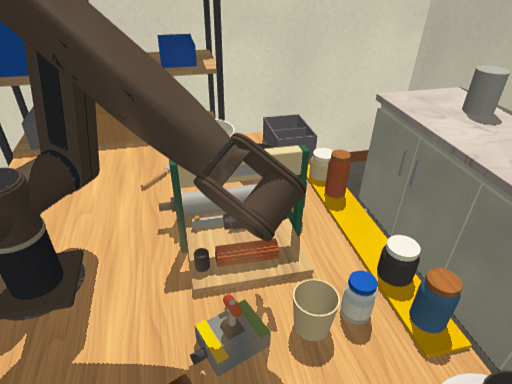

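send_rows(
  deltas=[
    {"xyz": [0,1.4,3],"turn": [0,0,0],"hand": 0.5},
    {"xyz": [0,2.8,6.1],"turn": [0,0,0],"hand": 0.5},
    {"xyz": [0,3.2,6.45],"turn": [0,0,0],"hand": 0.5},
    {"xyz": [0,3.5,6.8],"turn": [0,0,0],"hand": 0.5},
    {"xyz": [0,3.5,6.8],"turn": [0,0,0],"hand": 0.5},
  ],
)

```text
t: 5.1
tool_pos: [0.5303, -0.0605, 0.0939]
eef_rot: [[1.0, -0.004, 0.007], [-0.008, -0.745, 0.667], [0.002, -0.667, -0.745]]
wrist_force: [0.5, -0.7, -0.1]
finger_gap: 0.064
```

```bash
python3 - <<'E'
from go import *
o=st()
print(mach(o['tool_pos']))
for n in('wrist',):
  c=bot.read_camera(n); pickle.dump(c,open(n+'5.pkl','wb')); cv2.imwrite(f'pics/{n}5.png',c['image'][:,:,::-1])
E
```

```text
t 5.1 p [ 0.5303 -0.0605  0.0939] F [ 0.5 -0.7 -0.1] q [-0.58  0.32  1.94  0.61  1.37 -0.85] gap 0.064
[[1.0, -0.004, 0.007], [-0.008, -0.745, 0.667], [0.002, -0.667, -0.745]]
[-0.11175492  0.00652466  0.09390586]
```

View pics/wrist5.png

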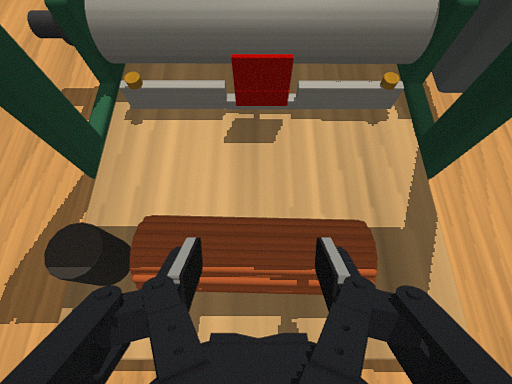

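send_rows(
  deltas=[
    {"xyz": [0,0.1,0.5],"turn": [0,0,0],"hand": 0.5},
    {"xyz": [0,0.3,0.75],"turn": [0,0,0],"hand": 0.5},
    {"xyz": [0,0.45,0.9],"turn": [0,0,0],"hand": 0.5},
  ],
)

```text
t: 5.52
tool_pos: [0.5294, -0.0566, 0.0827]
eef_rot: [[1.0, -0.006, 0.005], [-0.007, -0.744, 0.669], [-0.0, -0.669, -0.744]]
wrist_force: [-0.2, 0.1, 0.2]
finger_gap: 0.0642
```

send_rows(
  deltas=[
    {"xyz": [0,0.1,0.11],"turn": [0,0,0],"hand": 0.5},
    {"xyz": [0,0.2,0.22],"turn": [0,0,0],"hand": 0.5},
  ],
)

```text
t: 5.78
tool_pos: [0.5295, -0.0568, 0.0798]
eef_rot: [[1.0, -0.006, 0.005], [-0.007, -0.744, 0.669], [-0.0, -0.669, -0.744]]
wrist_force: [-0.1, 0.5, 1.5]
finger_gap: 0.0639
```

send_rows(
  deltas=[
    {"xyz": [0,0.1,0.11],"turn": [0,0,0],"hand": 0.5},
    {"xyz": [0,0.1,0.11],"turn": [0,0,0],"hand": 0.5},
  ],
)

```text
t: 6.02
tool_pos: [0.5295, -0.0568, 0.0783]
eef_rot: [[1.0, -0.006, 0.005], [-0.007, -0.744, 0.669], [-0.0, -0.669, -0.744]]
wrist_force: [-0.7, -0.2, 0.1]
finger_gap: 0.0639
```

send_rows(
  deltas=[
    {"xyz": [0,0.1,0.11],"turn": [0,0,0],"hand": 0.5},
    {"xyz": [0,0.1,0.11],"turn": [0,0,0],"hand": 0.5},
  ],
)

```text
t: 6.28
tool_pos: [0.5294, -0.0567, 0.0769]
eef_rot: [[1.0, -0.006, 0.005], [-0.007, -0.744, 0.669], [-0.0, -0.669, -0.744]]
wrist_force: [0.6, 0.4, 0.2]
finger_gap: 0.0639
```

send_rows(
  deltas=[
    {"xyz": [0,0.13,0.15],"turn": [0,0,0],"hand": 0.5},
    {"xyz": [0,0.13,0.15],"turn": [0,0,0],"hand": 0.5},
  ],
)

```text
t: 6.52
tool_pos: [0.5297, -0.0569, 0.0751]
eef_rot: [[1.0, -0.005, 0.005], [-0.007, -0.744, 0.669], [0.0, -0.669, -0.744]]
wrist_force: [-0.4, -0.7, 1.6]
finger_gap: 0.0641
```

send_rows(
  deltas=[
    {"xyz": [0,0.13,0.15],"turn": [0,0,0],"hand": 0.5},
    {"xyz": [0,0.13,0.15],"turn": [0,0,0],"hand": 0.5},
  ],
)

```text
t: 6.78
tool_pos: [0.53, -0.0569, 0.0746]
eef_rot: [[1.0, -0.004, 0.005], [-0.006, -0.743, 0.67], [0.001, -0.67, -0.743]]
wrist_force: [-3.2, -1.0, 7.3]
finger_gap: 0.064
```

```bash
python3 - <<'E'
from go import *
o=st()
print(mach(o['tool_pos']))
for n in('wrist','side','scene'):
  c=bot.read_camera(n); pickle.dump(c,open(n+'6.pkl','wb')); cv2.imwrite(f'pics/{n}6.png',c['image'][:,:,::-1])
E
```

```text
t 6.78 p [ 0.53   -0.0569  0.0746] F [-3.2 -1.   7.3] q [-0.58  0.35  1.95  0.62  1.34 -0.87] gap 0.064
[[1.0, -0.004, 0.005], [-0.006, -0.743, 0.67], [0.001, -0.67, -0.743]]
[-0.10820838  0.00684288  0.07456767]
```

View pics/wrist6.png

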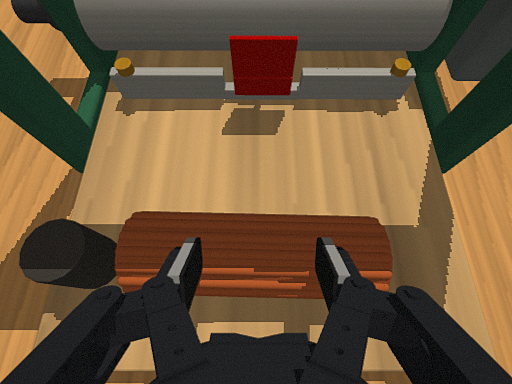

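send_rows(
  deltas=[
    {"xyz": [0,-0.4,0.3],"turn": [0,0,0],"hand": 0.5},
    {"xyz": [0,-0.81,0.6],"turn": [0,0,0],"hand": 0.5},
    {"xyz": [0,-1.2,0.9],"turn": [0,0,0],"hand": 0.5},
    {"xyz": [0,-1.59,1.22],"turn": [0,0,0],"hand": 0.5},
    {"xyz": [0,-1.95,1.57],"turn": [0,0,0],"hand": 0.5},
  ],
)

```text
t: 7.55
tool_pos: [0.5309, -0.0318, 0.0776]
eef_rot: [[1.0, -0.004, 0.006], [-0.007, -0.741, 0.671], [0.002, -0.671, -0.741]]
wrist_force: [-2.6, -1.7, 13.0]
finger_gap: 0.0641
```

```bash
python3 - <<'E'
from go import *
o=st()
print(mach(o['tool_pos']))
for n in('wrist',):
  c=bot.read_camera(n); pickle.dump(c,open(n+'7.pkl','wb')); cv2.imwrite(f'pics/{n}7.png',c['image'][:,:,::-1])
E
```

```text
t 7.55 p [ 0.5309 -0.0318  0.0776] F [-2.6 -1.7 13. ] q [-0.54  0.33  1.97  0.64  1.33 -0.85] gap 0.0641
[[1.0, -0.004, 0.006], [-0.007, -0.741, 0.671], [0.002, -0.671, -0.741]]
[-0.08300654  0.00620917  0.07760721]
```

View pics/wrist7.png

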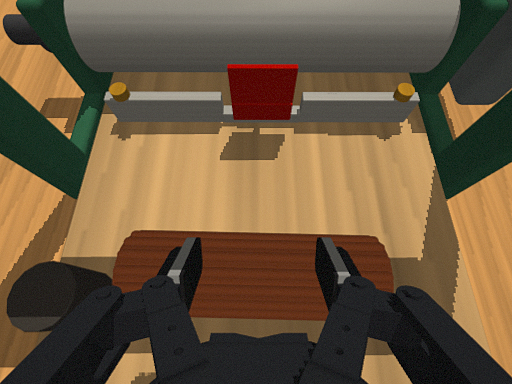

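send_rows(
  deltas=[
    {"xyz": [0,-0.36,0.33],"turn": [0,0,0],"hand": 0.5},
    {"xyz": [0,-0.69,0.71],"turn": [0,0,0],"hand": 0.5},
    {"xyz": [0,-1.0,1.11],"turn": [0,0,0],"hand": 0.5},
  ],
)

```text
t: 7.98
tool_pos: [0.5314, -0.0159, 0.0765]
eef_rot: [[1.0, -0.004, 0.007], [-0.008, -0.739, 0.673], [0.002, -0.673, -0.739]]
wrist_force: [0.4, 2.4, 12.7]
finger_gap: 0.0642
```

```bash
python3 - <<'E'
from go import *
o=st()
print(mach(o['tool_pos']))
for n in('wrist',):
  c=bot.read_camera(n); pickle.dump(c,open(n+'8.pkl','wb')); cv2.imwrite(f'pics/{n}8.png',c['image'][:,:,::-1])
E
```

```text
t 7.97 p [ 0.5314 -0.0159  0.0765] F [ 0.4  2.4 12.7] q [-0.51  0.32  1.98  0.66  1.31 -0.84] gap 0.0642
[[1.0, -0.004, 0.007], [-0.008, -0.739, 0.673], [0.002, -0.673, -0.739]]
[-0.06717455  0.00588185  0.07649957]
```

View pics/wrist8.png

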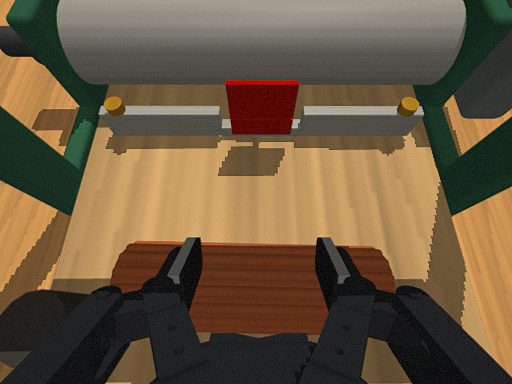

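send_rows(
  deltas=[
    {"xyz": [0,-0.5,-0.6],"turn": [0,0,0],"hand": 0.5},
    {"xyz": [0,-0.2,-1.6],"turn": [0,0,0],"hand": 0.5},
    {"xyz": [0,0.83,-2.36],"turn": [0,0,0],"hand": 0.5},
    {"xyz": [0,1.43,-1.69],"turn": [0,0,0],"hand": 0.5},
    {"xyz": [0,1.65,-1.45],"turn": [0,0,0],"hand": 0.5},
  ],
)

```text
t: 8.65
tool_pos: [0.5302, -0.0396, 0.0737]
eef_rot: [[1.0, -0.006, 0.006], [-0.008, -0.742, 0.671], [0.0, -0.671, -0.742]]
wrist_force: [-4.5, -5.7, 16.7]
finger_gap: 0.0638
```

```bash
python3 - <<'E'
from go import *
o=st()
print(mach(o['tool_pos']))
for n in('wrist','side','scene'):
  c=bot.read_camera(n); pickle.dump(c,open(n+'9.pkl','wb')); cv2.imwrite(f'pics/{n}9.png',c['image'][:,:,::-1])
E
```

```text
t 8.65 p [ 0.5302 -0.0396  0.0737] F [-4.5 -5.7 16.7] q [-0.55  0.34  1.97  0.63  1.33 -0.86] gap 0.0638
[[1.0, -0.006, 0.006], [-0.008, -0.742, 0.671], [0.0, -0.671, -0.742]]
[-0.09085022  0.00682597  0.07365389]
```

View pics/wrist9.png

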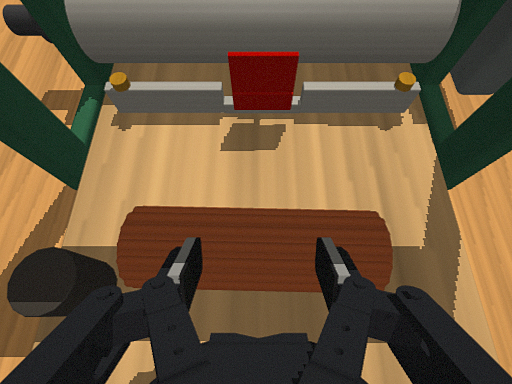

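View pics/side9.png

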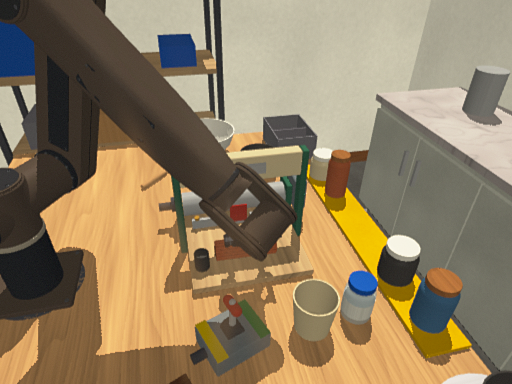

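```bash
cat > wr.py <<'E'
from go import *
from roll import cyl
from scipy.optimize import least_squares
def wfit(pk,rows,prev=None):
    """rows: list of (col,row) on far silhouette edge of roller + end cols; returns x_m,yaw_m"""
    c=pickle.load(open(pk,'rb')) if isinstance(pk,str) else pk
    C=dict(fovy=c['fovy'],cx=c['cx'],cy=c['cy'],eye=c['eye'],R=c['rotation'])
    def edge(xm,yaw,cols):
        w=RM@[xm,.006,0]+[MQ[0],MQ[1],0]
        u=proj(C,cyl(w[0],w[1],MQ[2]+yaw)); h=cv2.convexHull(u.astype(np.float32))[:,0]
        out=[]
        for col in cols:
            v=[]
            for i in range(len(h)):
                a,b=h[i-1],h[i]
                if (a[0]-col)*(b[0]-col)<=0 and a[0]!=b[0]: v.append(a[1]+(b[1]-a[1])*(col-a[0])/(b[0]-a[0]))
            out.append(min(v) if v else 0)
        return np.array(out)
    rows=np.array(rows,float)
    s=least_squares(lambda q:edge(q[0],q[1],rows[:,0])-rows[:,1],[-.06,0],diff_step=1e-3,x_scale=[.01,.02])
    return s.x
def autoedge(pk,cols=(150,160,215,235,260,285,305,360)):
    c=pickle.load(open(pk,'rb')) if isinstance(pk,str) else pk
    im=c['image'].astype(int); hsv=cv2.cvtColor(c['image'],cv2.COLOR_RGB2HSV).astype(int)
    m=((hsv[...,0]<=9)|(hsv[...,0]>175))&(hsv[...,1]>130)
    out=[]
    for col in cols:
        col=int(col); v=[r for r in range(135,330) if m[r:r+6,col].all()]
        if v: out.append((col,v[0]))
    return out
def rep(pk):
    e=autoedge(pk); print(e); q=wfit(pk,e); print('roller x_m',round(q[0],4),'yaw',round(q[1],3)); return q
E
python3 - <<'E'
from wr import *
for k in ('wrist5.pkl','wrist6.pkl','wrist7.pkl','wrist8.pkl','wrist9.pkl'): rep(k)
E
```

```text
[(360, 237)]
roller x_m -0.1238 yaw 0.0
[]Traceback (most recent call last):
  File "<stdin>", line 2, in <module>
  File "wr.py", line 32, in rep
    e=autoedge(pk); print(e); q=wfit(pk,e); print('roller x_m',round(q[0],4),'yaw',round(q[1],3)); return q
                                ~~~~^^^^^^
  File "wr.py", line 20, in wfit
    s=least_squares(lambda q:edge(q[0],q[1],rows[:,0])-rows[:,1],[-.06,0],diff_step=1e-3,x_scale=[.01,.02])
    return func(*args, **kwargs)
    vector_fun = VectorFunction(
        fun_wrapped,
    ...<6 lines>...
        workers=workers
    )
    self._update_fun()
    ~~~~~~~~~~~~~~~~^^
    self.f = self.fun_wrapped(xp_copy(self.x))
             ~~~~~~~~~~~~~~~~^^^^^^^^^^^^^^^^^
    return np.atleast_1d(self.fun(x))
                         ~~~~~~~~^^^
    return self.f(x, *self.args, **self.kwargs)
           ~~~~~~^^^^^^^^^^^^^^^^^^^^^^^^^^^^^^
  File "wr.py", line 20, in <lambda>
    s=least_squares(lambda q:edge(q[0],q[1],rows[:,0])-rows[:,1],[-.06,0],diff_step=1e-3,x_scale=[.01,.02])
                                            ~~~~^^^^^
IndexError: too many indices for array: array is 1-dimensional, but 2 were indexed
```

```bash
python3 - <<'E'
import pickle,cv2,numpy as np
c=pickle.load(open('wrist9.pkl','rb'))['image']; h=cv2.cvtColor(c,cv2.COLOR_RGB2HSV)
for r in (180,200,205,210,214,220,240,260,285,292,300): print(r,c[r,260],h[r,260])
E
sed -i "s/m=((hsv.*/m=(im[...,0]>1.9*im[...,1])\&(im[...,0]>40)\&(im[...,0]<150); m=cv2.medianBlur(m.astype(np.uint8),5)>0/" wr.py
python3 - <<'E'
from wr import *
for k in ('wrist5.pkl','wrist6.pkl','wrist7.pkl','wrist8.pkl','wrist9.pkl'): rep(k)
E
```

```text
180 [199 157  99] [ 17 128 199]
200 [204 159 100] [ 17 130 204]
205 [205 163 102] [ 18 128 205]
210 [95 44 20] [ 10 201  95]
214 [98 51 26] [ 10 187  98]
220 [103  51  27] [  9 188 103]
240 [105  52  28] [  9 187 105]
260 [98 50 21] [ 11 200  98]
285 [103  45  23] [  8 198 103]
292 [116  91  62] [ 16 119 116]
300 [114  90  53] [ 18 136 114]
[(150, 217), (160, 216), (215, 218), (235, 218), (260, 219), (285, 219), (305, 219), (360, 222)]
roller x_m -0.11 yaw -0.023
[(150, 212), (160, 212), (215, 214), (235, 214), (260, 215), (285, 215), (305, 216), (360, 217)]
roller x_m -0.1097 yaw -0.024
[(150, 231), (160, 231), (215, 233), (235, 233), (260, 234), (285, 234), (305, 235), (360, 236)]
roller x_m -0.0967 yaw -0.023
[(150, 245), (160, 244), (215, 245), (235, 245), (260, 246), (285, 246), (305, 245), (360, 248)]
roller x_m -0.0892 yaw -0.013
[(150, 207), (160, 207), (215, 208), (235, 209), (260, 210), (285, 210), (305, 210), (360, 211)]
roller x_m -0.0888 yaw -0.022
```

send_rows(
  deltas=[
    {"xyz": [0,-0.35,-0.38],"turn": [0,0,0],"hand": 0.5},
    {"xyz": [0,-0.75,0.1],"turn": [0,0,0],"hand": 0.5},
    {"xyz": [0,-0.58,0.25],"turn": [0,0,0],"hand": 0.5},
    {"xyz": [0,-0.58,0.25],"turn": [0,0,0],"hand": 0.5},
  ],
)

```text
t: 9.3
tool_pos: [0.5301, -0.0323, 0.0764]
eef_rot: [[1.0, -0.003, 0.005], [-0.006, -0.741, 0.671], [0.001, -0.671, -0.741]]
wrist_force: [-4.2, -1.4, 9.5]
finger_gap: 0.0641
```

send_rows(
  deltas=[
    {"xyz": [0,-0.39,0.31],"turn": [0,0,0],"hand": 0.5},
    {"xyz": [0,-0.775,0.63],"turn": [0,0,0],"hand": 0.5},
    {"xyz": [0,-1.15,0.96],"turn": [0,0,0],"hand": 0.5},
    {"xyz": [0,-1.51,1.31],"turn": [0,0,0],"hand": 0.5},
    {"xyz": [0,-1.85,1.68],"turn": [0,0,0],"hand": 0.5},
  ],
)

```text
t: 9.93
tool_pos: [0.5309, -0.007, 0.0769]
eef_rot: [[1.0, -0.005, 0.006], [-0.008, -0.741, 0.672], [0.001, -0.672, -0.741]]
wrist_force: [-0.5, -1.0, 11.7]
finger_gap: 0.064
```

send_rows(
  deltas=[
    {"xyz": [0,-0.33,0.37],"turn": [0,0,0],"hand": 0.5},
    {"xyz": [0,-0.65,0.77],"turn": [0,0,0],"hand": 0.5},
    {"xyz": [0,-0.94,1.19],"turn": [0,0,0],"hand": 0.5},
  ],
)

```text
t: 10.3
tool_pos: [0.5309, 0.0088, 0.0743]
eef_rot: [[1.0, -0.005, 0.006], [-0.008, -0.74, 0.673], [0.001, -0.673, -0.74]]
wrist_force: [-0.7, 0.4, 6.9]
finger_gap: 0.0642
```

```bash
cat > lk.py <<'E'
from wr import *
import sys
k=sys.argv[1]
o=st(); print('tcp_m',mach(o['tool_pos']).round(4))
c=bot.read_camera('wrist'); pickle.dump(c,open(f'wrist{k}.pkl','wb')); cv2.imwrite(f'pics/wrist{k}.png',c['image'][:,:,::-1])
rep(c)
E
python3 lk.py 10
```

```text
t 10.3 p [0.5309 0.0088 0.0743] F [-0.7  0.4  6.9] q [-0.48  0.31  2.    0.68  1.29 -0.82] gap 0.0642
[[1.0, -0.005, 0.006], [-0.008, -0.74, 0.673], [0.001, -0.673, -0.74]]
tcp_m [-0.0425  0.0065  0.0743]
[(150, 271), (215, 269), (235, 135), (260, 135), (285, 135), (305, 269)]
roller x_m -0.0327 yaw 0.491
```

```bash
sed -i 's/range(135,330)/range(190,330)/' wr.py; python3 lk.py 10
```

```text
t 10.35 p [0.5309 0.0091 0.0741] F [0.5 1.6 9.9] q [-0.47  0.31  2.    0.68  1.29 -0.82] gap 0.0639
[[1.0, -0.005, 0.006], [-0.008, -0.74, 0.673], [0.001, -0.673, -0.74]]
tcp_m [-0.0421  0.0066  0.0741]
[(150, 272), (215, 273), (235, 270), (260, 270), (285, 270), (305, 270)]
roller x_m -0.0803 yaw 0.017
```

View pics/wrist10.png

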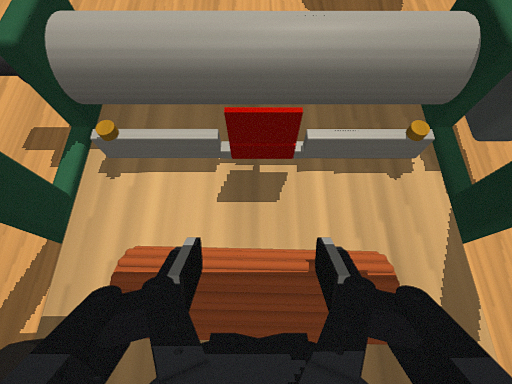

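```bash
sed -i 's/m=(im.*; m=cv2/m=(im[...,0]>1.65*im[...,1])\&(im[...,0]>40); m=cv2/' wr.py; python3 - <<'E'
from wr import *
for k in ('wrist9.pkl','wrist10.pkl'): rep(k)
E
```

```text
[(150, 206), (160, 206), (215, 207), (235, 208), (260, 208), (285, 209), (305, 209), (360, 211)]
roller x_m -0.0881 yaw -0.025
[(150, 246), (160, 247), (215, 248), (235, 248), (260, 249), (285, 250), (305, 250), (360, 251)]
roller x_m -0.0667 yaw -0.022
```

send_rows(
  deltas=[
    {"xyz": [0,-0.54,-0.59],"turn": [0,0,0],"hand": 0.5},
    {"xyz": [0,-0.06,-1.56],"turn": [0,0,0],"hand": 0.5},
    {"xyz": [0,0.88,-2.0],"turn": [0,0,0],"hand": 0.5},
    {"xyz": [0,1.28,-1.56],"turn": [0,0,0],"hand": 0.5},
    {"xyz": [0,1.35,-1.49],"turn": [0,0,0],"hand": 0.5},
  ],
)

```text
t: 11.02
tool_pos: [0.5304, -0.0134, 0.0751]
eef_rot: [[1.0, -0.005, 0.006], [-0.008, -0.742, 0.671], [0.001, -0.671, -0.742]]
wrist_force: [-2.6, -2.6, 9.8]
finger_gap: 0.0642
```

send_rows(
  deltas=[
    {"xyz": [0,-0.37,0.34],"turn": [0,0,0],"hand": 0.5},
    {"xyz": [0,-0.75,0.66],"turn": [0,0,0],"hand": 0.5},
    {"xyz": [0,-1.13,0.98],"turn": [0,0,0],"hand": 0.5},
    {"xyz": [0,-1.51,1.31],"turn": [0,0,0],"hand": 0.5},
    {"xyz": [0,-1.85,1.68],"turn": [0,0,0],"hand": 0.5},
  ],
)

```text
t: 11.65
tool_pos: [0.5314, 0.0122, 0.0766]
eef_rot: [[1.0, -0.006, 0.007], [-0.009, -0.74, 0.672], [0.001, -0.672, -0.74]]
wrist_force: [-0.6, -1.7, 13.8]
finger_gap: 0.0641
```

send_rows(
  deltas=[
    {"xyz": [0,-0.33,0.37],"turn": [0,0,0],"hand": 0.5},
    {"xyz": [0,-0.65,0.77],"turn": [0,0,0],"hand": 0.5},
    {"xyz": [0,-0.94,1.19],"turn": [0,0,0],"hand": 0.5},
  ],
)

```text
t: 12.02
tool_pos: [0.5316, 0.0282, 0.0747]
eef_rot: [[1.0, -0.006, 0.006], [-0.009, -0.738, 0.675], [0.001, -0.675, -0.738]]
wrist_force: [-0.8, 3.0, 13.8]
finger_gap: 0.0644
```

```bash
python3 lk.py 11
```

```text
t 12.03 p [0.5316 0.0282 0.0747] F [-0.8  3.  13.8] q [-0.44  0.3   2.01  0.7   1.27 -0.8 ] gap 0.0644
[[1.0, -0.006, 0.006], [-0.009, -0.738, 0.675], [0.001, -0.675, -0.738]]
tcp_m [-0.023   0.0061  0.0747]
[(150, 245), (160, 245), (215, 246), (235, 246), (260, 247), (285, 247), (305, 248), (360, 249)]
roller x_m -0.046 yaw -0.0
```

send_rows(
  deltas=[
    {"xyz": [0,-0.6,-0.7],"turn": [0,0,0],"hand": 0.5},
    {"xyz": [0,-0.2,-1.7],"turn": [0.07,0,0],"hand": 0.5},
    {"xyz": [0,0.66,-1.95],"turn": [0.14,0,0],"hand": 0.5},
    {"xyz": [0,0.95,-1.65],"turn": [0.14,0,0],"hand": 0.5},
    {"xyz": [0,1.04,-1.53],"turn": [0.14,0,0],"hand": 0.5},
  ],
)

```text
t: 12.7
tool_pos: [0.5299, 0.0091, 0.0765]
eef_rot: [[1.0, -0.005, 0.005], [-0.007, -0.641, 0.767], [-0.001, -0.767, -0.641]]
wrist_force: [-2.6, -1.5, 9.2]
finger_gap: 0.0641
```

```bash
python3 lk.py 12
```

```text
t 12.7 p [0.5299 0.0091 0.0765] F [-2.6 -1.5  9.2] q [-0.51  0.36  1.99  0.75  1.38 -0.89] gap 0.0641
[[1.0, -0.005, 0.005], [-0.007, -0.641, 0.767], [-0.001, -0.767, -0.641]]
tcp_m [-0.0421  0.0075  0.0765]
[(150, 220), (160, 220), (215, 221), (235, 222), (260, 222), (285, 223), (305, 223), (360, 224)]
roller x_m -0.0446 yaw -0.0
```

View pics/wrist12.png

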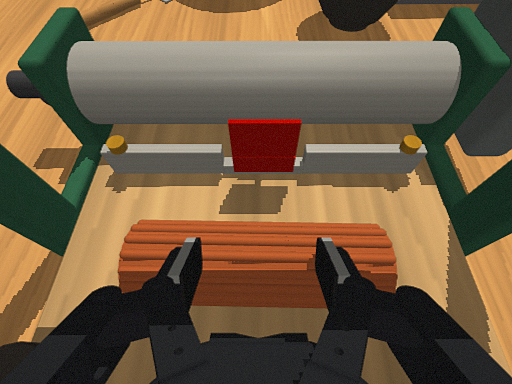

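send_rows(
  deltas=[
    {"xyz": [0,-0.35,0.36],"turn": [0,0,0],"hand": 0.5},
    {"xyz": [0,-0.69,0.72],"turn": [0,0,0],"hand": 0.5},
    {"xyz": [0,-1.02,1.1],"turn": [0,0,0],"hand": 0.5},
    {"xyz": [0,-1.34,1.49],"turn": [0,0,0],"hand": 0.5},
    {"xyz": [0,-1.63,1.9],"turn": [0,0,0],"hand": 0.5},
  ],
)

```text
t: 13.38
tool_pos: [0.5308, 0.035, 0.0785]
eef_rot: [[1.0, -0.004, 0.006], [-0.007, -0.64, 0.768], [0.001, -0.768, -0.64]]
wrist_force: [-0.7, -1.4, 11.1]
finger_gap: 0.0639
```

send_rows(
  deltas=[
    {"xyz": [0,-0.28,0.42],"turn": [0,0,0],"hand": 0.5},
    {"xyz": [0,-0.54,0.85],"turn": [0,0,0],"hand": 0.5},
    {"xyz": [0,-0.79,1.29],"turn": [0,0,0],"hand": 0.5},
    {"xyz": [0,-0.99,1.65],"turn": [0,0,0],"hand": 0.5},
  ],
)

```text
t: 13.88
tool_pos: [0.5311, 0.0544, 0.0755]
eef_rot: [[1.0, -0.004, 0.006], [-0.007, -0.64, 0.768], [0.001, -0.768, -0.64]]
wrist_force: [-0.7, 1.5, 10.0]
finger_gap: 0.064
```

```bash
python3 lk.py 13
```

```text
t 13.88 p [0.5311 0.0544 0.0755] F [-0.7  1.5 10. ] q [-0.44  0.35  2.02  0.8   1.34 -0.86] gap 0.064
[[1.0, -0.004, 0.006], [-0.007, -0.64, 0.768], [0.001, -0.768, -0.64]]
tcp_m [0.0031 0.0067 0.0755]
[(150, 254), (160, 255), (215, 256), (235, 190), (260, 190), (285, 190), (305, 257), (360, 258)]
roller x_m -0.0066 yaw -0.0
```

View pics/wrist13.png

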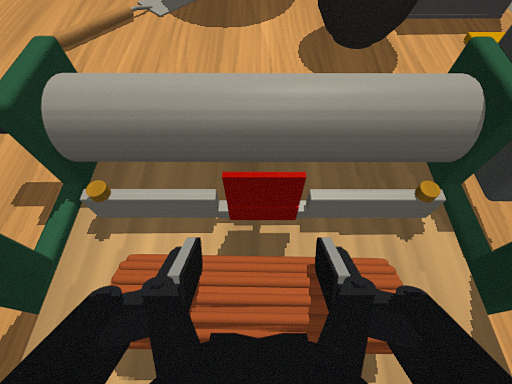

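```bash
sed -i 's/cols=(150.*360))/cols=(145,155,165,205,213,308,314,355,365,375))/' wr.py; python3 - <<'E'
from wr import *
for k in (11,12,13): rep(f'wrist{k}.pkl')
# rail from wrist13: top-front edge pts z=.054 and foot z .024
c=pickle.load(open('wrist13.pkl','rb')); C=dict(fovy=c['fovy'],cx=c['cx'],cy=c['cy'],eye=c['eye'],R=c['rotation'])
for u in [(100,200),(210,203),(320,204),(430,204)]: print(u,mach(onplane(C,u,.054)).round(4))
for u in [(100,219),(210,218),(320,217),(430,218)]: print(u,mach(onplane(C,u,.024)).round(4))
cv2.imwrite('pics/w13z.png',cv2.resize(c['image'][160:280,70:455,::-1],None,fx=2,fy=4,interpolation=cv2.INTER_CUBIC))
E
```

```text
[(145, 245), (155, 245), (165, 245), (205, 246), (213, 246), (308, 248), (314, 249), (355, 249), (365, 249), (375, 249)]
roller x_m -0.0463 yaw -0.02
[(145, 220), (155, 220), (165, 220), (205, 221), (213, 221), (308, 223), (314, 223), (355, 224), (365, 224), (375, 224)]
roller x_m -0.0447 yaw -0.02
[(145, 254), (155, 254), (205, 255), (213, 256), (308, 257), (314, 258), (355, 258), (365, 258), (375, 258)]
roller x_m -0.0234 yaw -0.017
(100, 200) [0.0458 0.1219 0.054 ]
(210, 203) [0.0435 0.041  0.054 ]
(320, 204) [ 0.0428 -0.0391  0.054 ]
(430, 204) [ 0.0429 -0.1192  0.054 ]
(100, 219) [0.0449 0.1362 0.024 ]
(210, 218) [0.046  0.0457 0.024 ]
(320, 217) [ 0.0471 -0.0454  0.024 ]
(430, 218) [ 0.0463 -0.1362  0.024 ]
```

View pics/w13z.png

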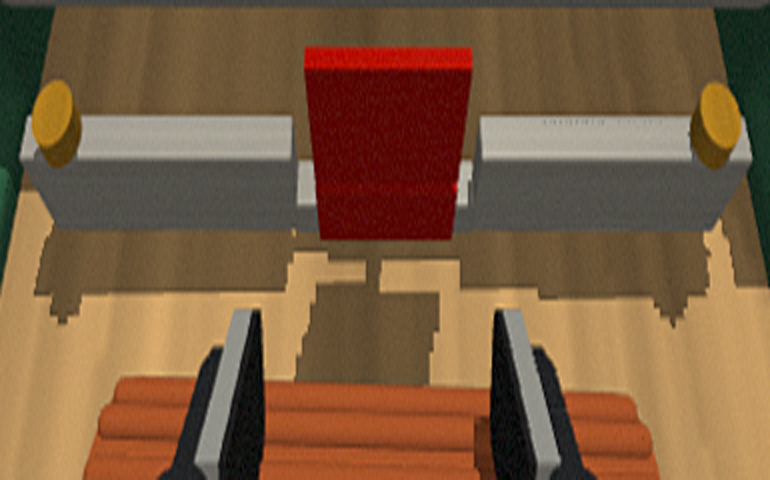

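send_rows(
  deltas=[
    {"xyz": [0,-0.61,-0.51],"turn": [0,0,0],"hand": 0.5},
    {"xyz": [0,-0.21,-1.61],"turn": [0,0,0],"hand": 0.5},
    {"xyz": [0,0.72,-2.26],"turn": [0,0,0],"hand": 0.5},
    {"xyz": [0,1.18,-1.88],"turn": [0,0,0],"hand": 0.5},
    {"xyz": [0,1.3,-1.78],"turn": [0,0,0],"hand": 0.5},
  ],
)

```text
t: 14.55
tool_pos: [0.5313, 0.0307, 0.0771]
eef_rot: [[1.0, -0.002, 0.007], [-0.007, -0.638, 0.77], [0.003, -0.77, -0.638]]
wrist_force: [-5.0, -3.4, 15.5]
finger_gap: 0.064
```

send_rows(
  deltas=[
    {"xyz": [0,-0.34,0.37],"turn": [0,0,0],"hand": 0.5},
    {"xyz": [0,-0.68,0.73],"turn": [0,0,0],"hand": 0.5},
    {"xyz": [0,-1.01,1.11],"turn": [0,0,0],"hand": 0.5},
    {"xyz": [0,-1.33,1.5],"turn": [0,0,0],"hand": 0.5},
    {"xyz": [0,-1.62,1.91],"turn": [0,0,0],"hand": 0.5},
  ],
)

```text
t: 15.18
tool_pos: [0.5321, 0.0564, 0.0783]
eef_rot: [[1.0, -0.004, 0.008], [-0.009, -0.637, 0.771], [0.002, -0.771, -0.637]]
wrist_force: [-0.7, -0.4, 16.4]
finger_gap: 0.064
```

send_rows(
  deltas=[
    {"xyz": [0,-0.28,0.42],"turn": [0,0,0],"hand": 0.5},
    {"xyz": [0,-0.54,0.85],"turn": [0,0,0],"hand": 0.5},
    {"xyz": [0,-0.79,1.29],"turn": [0,0,0],"hand": 0.5},
  ],
)

```text
t: 15.55
tool_pos: [0.5323, 0.0722, 0.0766]
eef_rot: [[1.0, -0.004, 0.007], [-0.008, -0.636, 0.772], [0.001, -0.772, -0.636]]
wrist_force: [-1.2, 0.7, 12.0]
finger_gap: 0.0643
```

```bash
python3 lk.py 14
```

```text
t 15.55 p [0.5323 0.0722 0.0766] F [-1.2  0.7 12. ] q [-0.41  0.34  2.02  0.82  1.33 -0.84] gap 0.0643
[[1.0, -0.004, 0.007], [-0.008, -0.636, 0.772], [0.001, -0.772, -0.636]]
tcp_m [0.0209 0.0057 0.0766]
[(145, 252), (155, 252), (165, 252), (205, 252), (213, 253), (308, 254), (314, 255), (355, 255), (365, 255), (375, 255)]
roller x_m -0.0033 yaw -0.015
```

View pics/wrist14.png

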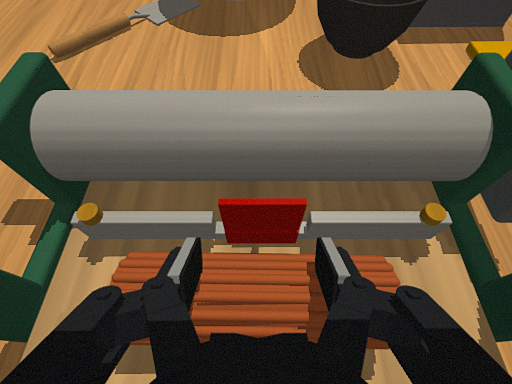

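send_rows(
  deltas=[
    {"xyz": [0,-0.61,-0.51],"turn": [0,0,0],"hand": 0.5},
    {"xyz": [0,-0.28,-1.54],"turn": [0,0,0],"hand": 0.5},
    {"xyz": [0,0.58,-2.12],"turn": [0,0,0],"hand": 0.5},
    {"xyz": [0,1.0,-1.76],"turn": [0,0,0],"hand": 0.5},
    {"xyz": [0,1.12,-1.67],"turn": [0,0,0],"hand": 0.5},
  ],
)

```text
t: 16.23
tool_pos: [0.5309, 0.0508, 0.0762]
eef_rot: [[1.0, -0.005, 0.006], [-0.008, -0.639, 0.769], [0.0, -0.769, -0.639]]
wrist_force: [-3.4, -3.5, 14.2]
finger_gap: 0.0641
```

send_rows(
  deltas=[
    {"xyz": [0,-0.34,0.37],"turn": [0,0,0],"hand": 0.5},
    {"xyz": [0,-0.68,0.73],"turn": [0,0,0],"hand": 0.5},
    {"xyz": [0,-1.01,1.11],"turn": [0,0,0],"hand": 0.5},
    {"xyz": [0,-1.33,1.5],"turn": [0,0,0],"hand": 0.5},
    {"xyz": [0,-1.62,1.91],"turn": [0,0,0],"hand": 0.5},
  ],
)

```text
t: 16.85
tool_pos: [0.5318, 0.0768, 0.0784]
eef_rot: [[1.0, -0.005, 0.006], [-0.008, -0.637, 0.771], [0.0, -0.771, -0.637]]
wrist_force: [-2.9, -1.1, 16.6]
finger_gap: 0.064
```

send_rows(
  deltas=[
    {"xyz": [0,-0.28,0.42],"turn": [0,0,0],"hand": 0.5},
    {"xyz": [0,-0.54,0.85],"turn": [0,0,0],"hand": 0.5},
  ],
)

```text
t: 17.1
tool_pos: [0.532, 0.0876, 0.0778]
eef_rot: [[1.0, -0.004, 0.006], [-0.007, -0.634, 0.773], [0.0, -0.773, -0.634]]
wrist_force: [-2.1, 1.6, 17.6]
finger_gap: 0.0642
```

```bash
python3 lk.py 15
```

```text
t 17.1 p [0.532  0.0876 0.0778] F [-2.1  1.6 17.6] q [-0.38  0.33  2.03  0.84  1.31 -0.83] gap 0.0642
[[1.0, -0.004, 0.006], [-0.007, -0.634, 0.773], [0.0, -0.773, -0.634]]
tcp_m [0.0363 0.0062 0.0778]
[(145, 247), (155, 247), (165, 247), (205, 248), (213, 248), (308, 215), (314, 250), (355, 250), (365, 250), (375, 251)]
roller x_m 0.0179 yaw 0.006
```

View pics/wrist15.png

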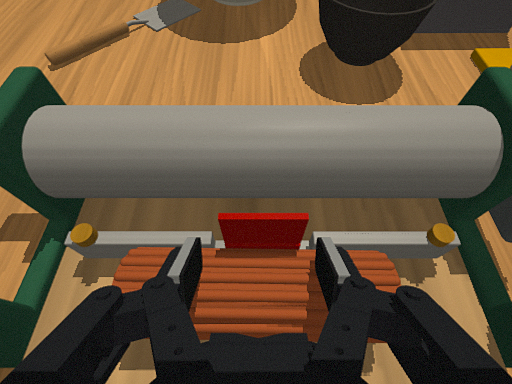

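```bash
sed -i 's/213,308,314/210,318/' wr.py; python3 - <<'E'
from wr import *
rep('wrist14.pkl');rep('wrist15.pkl')
c=pickle.load(open('wrist15.pkl','rb'))
cv2.imwrite('pics/w15z.png',cv2.resize(c['image'][190:300,60:460,::-1],None,fx=2,fy=4,interpolation=cv2.INTER_CUBIC))
E
```

```text
[(145, 252), (155, 252), (165, 252), (205, 252), (210, 253), (318, 280), (355, 255), (365, 255), (375, 255)]
roller x_m -0.0052 yaw -0.037
[(145, 247), (155, 247), (165, 247), (205, 248), (210, 248), (318, 280), (355, 250), (365, 250), (375, 251)]
roller x_m 0.0133 yaw -0.042
```

View pics/w15z.png

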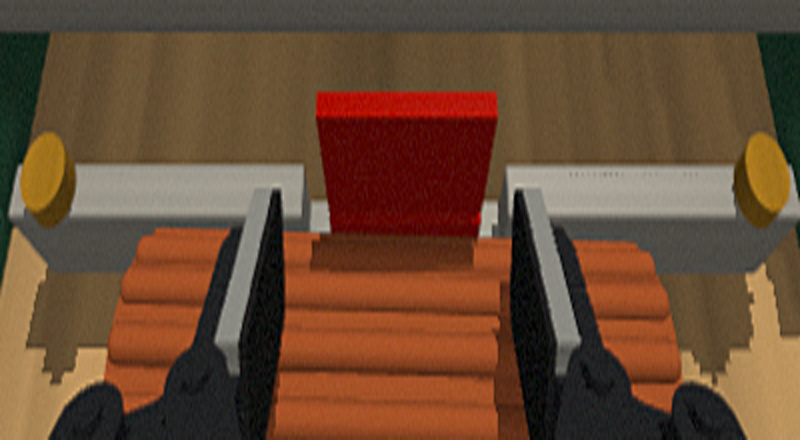

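send_rows(
  deltas=[
    {"xyz": [0,-0.28,0.29],"turn": [0,0,0],"hand": 0.5},
    {"xyz": [0,-0.47,0.65],"turn": [0,0,0],"hand": 0.5},
  ],
)

```text
t: 17.4
tool_pos: [0.5318, 0.095, 0.0756]
eef_rot: [[1.0, -0.004, 0.007], [-0.008, -0.638, 0.77], [0.001, -0.77, -0.638]]
wrist_force: [-0.7, -0.5, 14.3]
finger_gap: 0.064
```

```bash
sed -i 's/210,318/210,314/' wr.py;python3 lk.py 16; python3 -c "
from wr import *
c=pickle.load(open('wrist16.pkl','rb'))
cv2.imwrite('pics/w16z.png',cv2.resize(c['image'][190:300,60:460,::-1],None,fx=2,fy=4,interpolation=cv2.INTER_CUBIC))"
```

```text
t 17.4 p [0.5318 0.095  0.0756] F [-0.7 -0.5 14.3] q [-0.37  0.33  2.04  0.84  1.3  -0.83] gap 0.064
[[1.0, -0.004, 0.007], [-0.008, -0.638, 0.77], [0.001, -0.77, -0.638]]
tcp_m [0.0437 0.0063 0.0756]
[(145, 253), (155, 253), (165, 254), (205, 254), (210, 254), (314, 257), (355, 256), (365, 257), (375, 257)]
roller x_m 0.018 yaw -0.017
```

View pics/w16z.png

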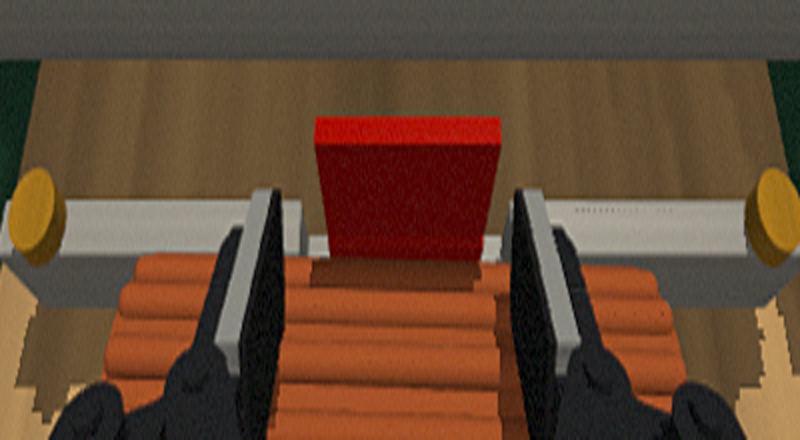

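```bash
cat > flag.py <<'E'
from wr import *
def flagrow(c):
    im=c['image'].astype(float); out=[]
    # brightness drop between bright top face and darker front face, cols 235..285
    p=im[:,235:286,0].mean(1); g=im[:,235:286,1].mean(1)
    red=(p>4*g)&(p>90)
    rows=np.where(red)[0]; r0=rows[0]
    # top edge: sub-pixel of green drop (background->red)
    d=np.diff(p[r0:r0+20]); k=np.argmin(d); w=-d[max(k-1,0):k+2]; w=np.clip(w,0,None); 
    fe=r0+max(k-1,0)+ (w*np.arange(len(w))).sum()/w.sum()+1
    return r0,fe
if __name__=='__main__':
    for k in (5,9,10,12,13,14,15,16):
        c=pickle.load(open(f'wrist{k}.pkl','rb')); C=dict(fovy=c['fovy'],cx=c['cx'],cy=c['cy'],eye=c['eye'],R=c['rotation'])
        r0,fe=flagrow(c)
        print(k,r0,round(fe,2),[round(mach(onplane(C,(260,fe-.5),z))[0]*1000,1) for z in (.07,.075,.08,.085,.09)])
E
python3 flag.py
```

```text
5 54 57.92 [np.float64(67.2), np.float64(61.4), np.float64(55.6), np.float64(49.9), np.float64(44.1)]
9 52 55.93 [np.float64(67.8), np.float64(61.9), np.float64(56.0), np.float64(50.1), np.float64(44.2)]
10 108 112.34 [np.float64(59.0), np.float64(54.9), np.float64(50.7), np.float64(46.6), np.float64(42.4)]
12 119 123.32 [np.float64(63.8), np.float64(58.7), np.float64(53.6), np.float64(48.6), np.float64(43.5)]
13 172 177.32 [np.float64(55.6), np.float64(52.2), np.float64(48.8), np.float64(45.3), np.float64(41.9)]
14 199 204.64 [np.float64(52.3), np.float64(49.5), np.float64(46.7), np.float64(43.9), np.float64(41.1)]
15 213 219.33 [np.float64(57.4), np.float64(54.9), np.float64(52.5), np.float64(50.0), np.float64(47.5)]
16 219 226.04 [np.float64(59.0), np.float64(56.7), np.float64(54.4), np.float64(52.1), np.float64(49.8)]
```

send_rows(
  deltas=[
    {"xyz": [0,-0.2,0.35],"turn": [0,0,0],"hand": 0.5},
    {"xyz": [0,-0.39,0.71],"turn": [0,0,0],"hand": 0.5},
    {"xyz": [0,-0.39,0.71],"turn": [0,0,0],"hand": 0.5},
  ],
)

```text
t: 17.82
tool_pos: [0.5328, 0.1013, 0.0733]
eef_rot: [[1.0, -0.003, 0.009], [-0.009, -0.641, 0.767], [0.004, -0.767, -0.641]]
wrist_force: [-0.1, -4.2, 10.2]
finger_gap: 0.0636
```

```bash
sed -i 's/for k in (5.*/for k in (14,15,16,17,18,19,20,21,22):/; s/(.07,.075,.08,.085,.09)/(.0935,)/' flag.py; python3 lk.py 17; python3 flag.py 2>/dev/null
```

```text
t 17.82 p [0.5328 0.1013 0.0733] F [-0.1 -4.2 10.2] q [-0.36  0.33  2.04  0.85  1.29 -0.82] gap 0.0636
[[1.0, -0.003, 0.009], [-0.009, -0.641, 0.767], [0.004, -0.767, -0.641]]
tcp_m [0.05   0.0054 0.0733]
[(145, 262), (155, 262), (205, 262), (210, 262), (314, 264), (365, 262), (375, 262)]
roller x_m 0.0189 yaw -0.002
14 199 204.64 [np.float64(39.2)]
15 213 219.33 [np.float64(45.8)]
16 219 226.04 [np.float64(48.2)]
17 228 234.34 [np.float64(48.8)]
```

send_rows(
  deltas=[
    {"xyz": [0,-0.15,-0.13],"turn": [0,0,0],"hand": 0.5},
    {"xyz": [0,-0.35,-0.3],"turn": [0,0,0],"hand": 0.5},
    {"xyz": [0,-0.9,-0.8],"turn": [0,0,0],"hand": 0.5},
    {"xyz": [0,-0.9,-0.8],"turn": [0,0,0],"hand": 0.5},
  ],
)

```text
t: 18.38
tool_pos: [0.5307, 0.1018, 0.0833]
eef_rot: [[1.0, -0.004, 0.006], [-0.007, -0.643, 0.766], [0.0, -0.766, -0.643]]
wrist_force: [-0.6, -1.0, 1.0]
finger_gap: 0.0641
```

```bash
python3 lk.py 18; python3 flag.py 2>/dev/null|tail -1
```

```text
t 18.38 p [0.5307 0.1018 0.0833] F [-0.6 -1.   1. ] q [-0.36  0.31  2.04  0.84  1.3  -0.81] gap 0.0641
[[1.0, -0.004, 0.006], [-0.007, -0.643, 0.766], [0.0, -0.766, -0.643]]
tcp_m [0.0505 0.0075 0.0833]
[(205, 280), (210, 280), (314, 280), (375, 280)]
roller x_m 0.0109 yaw -0.0
18 250 257.15 [np.float64(40.5)]
```

View pics/wrist18.png

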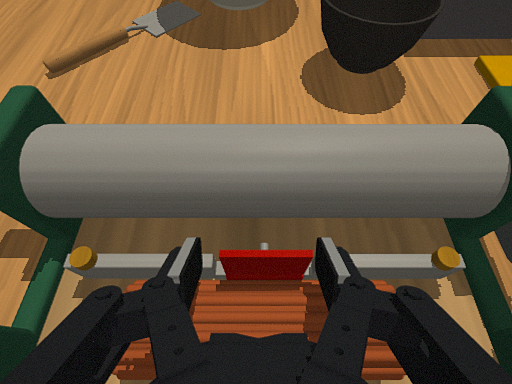

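send_rows(
  deltas=[
    {"xyz": [0,-0.6,-0.51],"turn": [0,0,0],"hand": 0.5},
    {"xyz": [0,0.5,-1.8],"turn": [0,0,0],"hand": 0.5},
    {"xyz": [0,1.63,-3.2],"turn": [0,0,0],"hand": 0.5},
    {"xyz": [0,1.63,-3.2],"turn": [0,0,0],"hand": 0.5},
  ],
)

```text
t: 18.92
tool_pos: [0.5311, 0.0648, 0.0912]
eef_rot: [[1.0, -0.006, 0.008], [-0.01, -0.643, 0.766], [0.001, -0.766, -0.643]]
wrist_force: [0.2, -0.5, 0.2]
finger_gap: 0.0639
```

```bash
python3 lk.py 19; python3 flag.py 2>/dev/null|tail -1
```

```text
t 18.93 p [0.5311 0.0648 0.0912] F [ 0.2 -0.5  0.2] q [-0.42  0.31  2.02  0.8   1.34 -0.82] gap 0.0639
[[1.0, -0.006, 0.008], [-0.01, -0.643, 0.766], [0.001, -0.766, -0.643]]
tcp_m [0.0136 0.0068 0.0912]
[(145, 231), (155, 228), (165, 228), (205, 228), (210, 228), (314, 227), (355, 227), (365, 227), (375, 234)]
roller x_m 0.0129 yaw 0.004
19 194 199.3 [np.float64(43.7)]
```

View pics/wrist19.png

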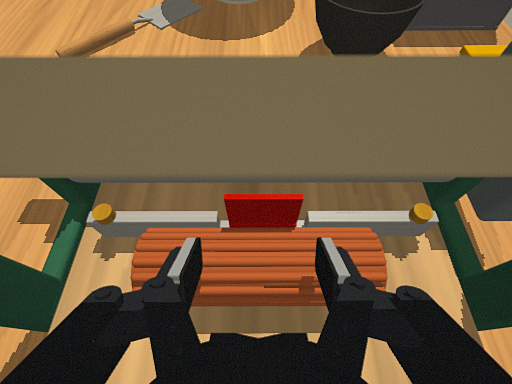

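send_rows(
  deltas=[
    {"xyz": [0,0.0,0.7],"turn": [0,0,0],"hand": 0.5},
    {"xyz": [0,0.5,1.0],"turn": [0,0,0],"hand": 0.5},
    {"xyz": [0,0.72,1.19],"turn": [0,0,0],"hand": 0.5},
    {"xyz": [0,0.76,1.22],"turn": [0,0,0],"hand": 0.5},
  ],
)

```text
t: 19.48
tool_pos: [0.5301, 0.0721, 0.0792]
eef_rot: [[1.0, -0.004, 0.003], [-0.004, -0.639, 0.769], [-0.001, -0.769, -0.639]]
wrist_force: [-4.9, -2.2, 10.5]
finger_gap: 0.0641
```

send_rows(
  deltas=[
    {"xyz": [0,-0.26,0.31],"turn": [0,0,0],"hand": 0.5},
    {"xyz": [0,-0.5,0.63],"turn": [0,0,0],"hand": 0.5},
    {"xyz": [0,-0.68,0.87],"turn": [0,0,0],"hand": 0.5},
    {"xyz": [0,-0.68,0.87],"turn": [0,0,0],"hand": 0.5},
  ],
)

```text
t: 19.98
tool_pos: [0.5305, 0.0824, 0.0801]
eef_rot: [[1.0, -0.002, 0.003], [-0.003, -0.64, 0.769], [0.0, -0.769, -0.64]]
wrist_force: [-6.6, -5.3, 13.6]
finger_gap: 0.0641
```

```bash
python3 lk.py 20; python3 flag.py 2>/dev/null|tail -1
```

```text
t 19.98 p [0.5305 0.0824 0.0801] F [-6.6 -5.3 13.6] q [-0.39  0.33  2.03  0.83  1.32 -0.83] gap 0.0641
[[1.0, -0.002, 0.003], [-0.003, -0.64, 0.769], [0.0, -0.769, -0.64]]
tcp_m [0.0311 0.0075 0.0801]
[(145, 237), (155, 237), (165, 237), (205, 237), (210, 237), (314, 238), (355, 238), (365, 238), (375, 238)]
roller x_m -0.0 yaw -0.0
20 202 208.18 [np.float64(49.0)]
```

send_rows(
  deltas=[
    {"xyz": [0,-0.14,0.17],"turn": [0,0,0],"hand": 0.5},
    {"xyz": [0,-0.26,0.32],"turn": [0,0,0],"hand": 0.5},
    {"xyz": [0,-0.26,0.32],"turn": [0,0,0],"hand": 0.5},
  ],
)

```text
t: 20.4
tool_pos: [0.5317, 0.0865, 0.0786]
eef_rot: [[1.0, -0.003, 0.007], [-0.007, -0.642, 0.767], [0.002, -0.767, -0.642]]
wrist_force: [0.3, -0.4, -1.2]
finger_gap: 0.0637
```

```bash
python3 lk.py 21; python3 flag.py 2>/dev/null|tail -1
```

```text
t 20.4 p [0.5317 0.0865 0.0786] F [ 0.3 -0.4 -1.2] q [-0.38  0.33  2.03  0.83  1.31 -0.83] gap 0.0637
[[1.0, -0.003, 0.007], [-0.007, -0.642, 0.767], [0.002, -0.767, -0.642]]
tcp_m [0.0352 0.0064 0.0786]
[(145, 244), (155, 244), (165, 244), (205, 244), (210, 244), (314, 244), (355, 244), (365, 244), (375, 244)]
roller x_m -0.0 yaw -0.007
21 209 214.9 [np.float64(48.0)]
```

View pics/wrist21.png

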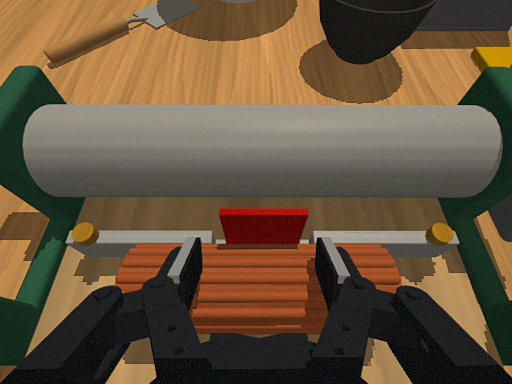

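send_rows(
  deltas=[
    {"xyz": [0,-0.6,-0.5],"turn": [0,0,0],"hand": 0.5},
    {"xyz": [0,0.3,-1.6],"turn": [0,0,0],"hand": 0.5},
    {"xyz": [0,0.6,-2.0],"turn": [0,0,0],"hand": 0.5},
  ],
)

```text
t: 20.82
tool_pos: [0.5304, 0.0662, 0.0851]
eef_rot: [[1.0, -0.005, 0.006], [-0.008, -0.643, 0.765], [-0.0, -0.765, -0.644]]
wrist_force: [-0.2, 0.7, 0.4]
finger_gap: 0.0638
```

```bash
sed -i 's/\[-.06,0\],diff_step=1e-3/[.015,0],diff_step=1e-2/' wr.py; python3 lk.py 22; python3 flag.py 2>/dev/null|tail -1; python3 -c "
from wr import *
rep('wrist20.pkl');rep('wrist21.pkl')"
```

```text
t 20.82 p [0.5304 0.0662 0.0851] F [-0.2  0.7  0.4] q [-0.42  0.32  2.03  0.81  1.34 -0.83] gap 0.0638
[[1.0, -0.005, 0.006], [-0.008, -0.643, 0.765], [-0.0, -0.765, -0.644]]
tcp_m [0.0149 0.0075 0.0851]
[(145, 228), (155, 227), (165, 227), (205, 227), (210, 227), (314, 227), (355, 227), (365, 227), (375, 228)]
roller x_m 0.0123 yaw 0.0
22 192 197.79 [np.float64(42.6)]
[(145, 237), (155, 237), (165, 237), (205, 237), (210, 237), (314, 238), (355, 238), (365, 238), (375, 238)]
roller x_m 0.0189 yaw -0.001
[(145, 244), (155, 244), (165, 244), (205, 244), (210, 244), (314, 244), (355, 244), (365, 244), (375, 244)]
roller x_m 0.0179 yaw 0.002
```

View pics/wrist22.png

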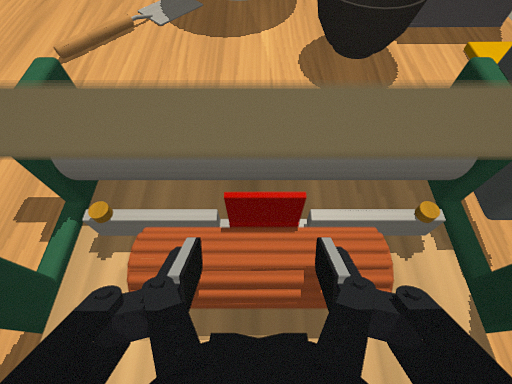

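send_rows(
  deltas=[
    {"xyz": [0,-1.1,0.95],"turn": [0,0,0],"hand": 0.5},
    {"xyz": [0,-0.7,1.3],"turn": [0,0,0],"hand": 0.5},
    {"xyz": [0,-0.4,1.55],"turn": [0,0,0],"hand": 0.5},
    {"xyz": [0,-0.29,1.64],"turn": [0,0,0],"hand": 0.5},
  ],
)

```text
t: 21.38
tool_pos: [0.5303, 0.0829, 0.0793]
eef_rot: [[1.0, -0.004, 0.003], [-0.004, -0.638, 0.77], [-0.001, -0.77, -0.638]]
wrist_force: [-4.9, -0.0, 13.3]
finger_gap: 0.0639
```

```bash
sed -i 's/21,22)/21,22,23,24,25,26,27,28)/' flag.py; python3 lk.py 23; python3 flag.py 2>/dev/null|tail -1
```

```text
t 21.38 p [0.5303 0.0829 0.0793] F [-4.9 -0.  13.3] q [-0.39  0.33  2.03  0.83  1.32 -0.83] gap 0.0639
[[1.0, -0.004, 0.003], [-0.004, -0.638, 0.77], [-0.001, -0.77, -0.638]]
tcp_m [0.0316 0.0078 0.0793]
[(145, 245), (155, 245), (165, 245), (205, 245), (210, 245), (314, 247), (355, 246), (365, 246), (375, 246)]
roller x_m 0.0135 yaw -0.003
23 210 216.35 [np.float64(43.7)]
```

send_rows(
  deltas=[
    {"xyz": [0,-0.23,0.33],"turn": [0,0,0],"hand": 0.5},
    {"xyz": [0,-0.45,0.67],"turn": [0,0,0],"hand": 0.5},
    {"xyz": [0,-0.59,0.94],"turn": [0,0,0],"hand": 0.5},
    {"xyz": [0,-0.66,1.16],"turn": [0,0,0],"hand": 0.5},
  ],
)

```text
t: 21.92
tool_pos: [0.5312, 0.0948, 0.0775]
eef_rot: [[1.0, -0.002, 0.004], [-0.005, -0.64, 0.769], [0.001, -0.769, -0.64]]
wrist_force: [-3.9, -4.1, 12.4]
finger_gap: 0.0644
```

```bash
python3 lk.py 24; python3 flag.py 2>/dev/null|tail -1
```

```text
t 21.93 p [0.5312 0.0948 0.0775] F [-3.9 -4.1 12.4] q [-0.37  0.33  2.04  0.84  1.3  -0.82] gap 0.0644
[[1.0, -0.002, 0.004], [-0.005, -0.64, 0.769], [0.001, -0.769, -0.64]]
tcp_m [0.0435 0.007  0.0775]
[(145, 254), (155, 254), (165, 254), (205, 254), (210, 254), (314, 255), (355, 254), (365, 254), (375, 255)]
roller x_m 0.019 yaw 0.001
24 220 226.17 [np.float64(48.9)]
```

View pics/wrist24.png

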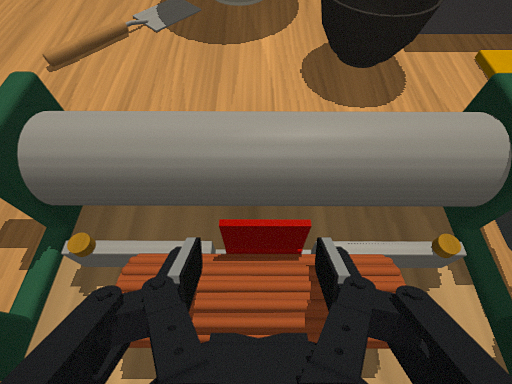

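send_rows(
  deltas=[
    {"xyz": [0,-0.03,0.13],"turn": [0,0,0],"hand": 0.5},
    {"xyz": [0,-0.06,0.26],"turn": [0,0,0],"hand": 0.5},
    {"xyz": [0,-0.09,0.38],"turn": [0,0,0],"hand": 0.5},
    {"xyz": [0,-0.09,0.38],"turn": [0,0,0],"hand": 0.5},
  ],
)

```text
t: 22.48
tool_pos: [0.5318, 0.098, 0.0757]
eef_rot: [[1.0, -0.002, 0.006], [-0.006, -0.64, 0.768], [0.002, -0.768, -0.64]]
wrist_force: [-2.2, -3.7, 11.8]
finger_gap: 0.064
```

```bash
python3 lk.py 25; python3 flag.py 2>/dev/null|tail -1
```

```text
t 22.48 p [0.5318 0.098  0.0757] F [-2.2 -3.7 11.8] q [-0.36  0.33  2.04  0.85  1.3  -0.82] gap 0.064
[[1.0, -0.002, 0.006], [-0.006, -0.64, 0.768], [0.002, -0.768, -0.64]]
tcp_m [0.0468 0.0063 0.0757]
[(145, 258), (155, 258), (205, 258), (210, 258), (314, 260), (355, 258), (365, 258), (375, 258)]
roller x_m 0.019 yaw 0.0
25 224 230.35 [np.float64(48.9)]
```

View pics/wrist25.png

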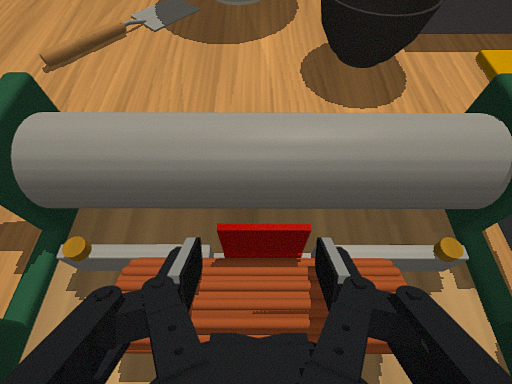

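send_rows(
  deltas=[
    {"xyz": [0,-0.2,-0.17],"turn": [0,0,0],"hand": 0.5},
    {"xyz": [0,-0.46,-0.38],"turn": [0,0,0],"hand": 0.5},
    {"xyz": [0,-0.9,-0.76],"turn": [0,0,0],"hand": 0.5},
    {"xyz": [0,-1.1,-1.0],"turn": [0,0,0],"hand": 0.5},
  ],
)

```text
t: 23.02
tool_pos: [0.5306, 0.0978, 0.0878]
eef_rot: [[1.0, -0.005, 0.005], [-0.007, -0.643, 0.766], [-0.0, -0.766, -0.643]]
wrist_force: [0.2, -0.2, -0.3]
finger_gap: 0.0638
```

```bash
python3 lk.py 26; python3 flag.py 2>/dev/null|tail -1
```

```text
t 23.02 p [0.5306 0.0978 0.0878] F [ 0.2 -0.2 -0.3] q [-0.36  0.3   2.04  0.84  1.31 -0.8 ] gap 0.0638
[[1.0, -0.005, 0.005], [-0.007, -0.643, 0.766], [-0.0, -0.766, -0.643]]
tcp_m [0.0465 0.0076 0.0878]
[(145, 265), (155, 263), (205, 263), (210, 263), (314, 265), (365, 263), (375, 263)]
roller x_m 0.0189 yaw 0.0
26 232 238.84 [np.float64(48.7)]
```

send_rows(
  deltas=[
    {"xyz": [0,1.1,-1.66],"turn": [0,0,0],"hand": 0.5},
    {"xyz": [0,3.55,-4.85],"turn": [0,0,0],"hand": 0.5},
    {"xyz": [0,6.3,-9.07],"turn": [0,0,0],"hand": 0.5},
    {"xyz": [0,6.6,-14],"turn": [0,0,0],"hand": 0.3},
    {"xyz": [0,5.45,-18.9],"turn": [0,0,0],"hand": 0.2},
  ],
)

```text
t: 23.7
tool_pos: [0.5285, -0.0848, 0.1673]
eef_rot: [[1.0, -0.008, 0.006], [-0.01, -0.642, 0.766], [-0.003, -0.766, -0.642]]
wrist_force: [1.4, 0.2, 0.0]
finger_gap: 0.0512
```

```bash
python3 lk.py 27; python3 flag.py 2>/dev/null|tail -1; python3 -c "
from go import *
delta(*hpose(0,.19))
for n in('scene','side'):
  c=bot.read_camera(n); cv2.imwrite(f'pics/{n}27.png',c['image'][:,:,::-1])"
```

```text
t 23.7 p [ 0.5285 -0.0848  0.1673] F [1.4 0.2 0. ] q [-0.65  0.28  1.88  0.66  1.59 -0.84] gap 0.0512
[[1.0, -0.008, 0.006], [-0.01, -0.642, 0.766], [-0.003, -0.766, -0.642]]
tcp_m [-0.1361  0.0082  0.1673]
[]
27 113 115.32 [np.float64(50.6)]
d cm [ -7.87   7.05 -18.63] rv [-0.855 -0.168 -0.344] |w| 0.94Traceback (most recent call last):
  File "lk.py", line 6, in <module>
    rep(c)
    ~~~^^^
  File "wr.py", line 32, in rep
    e=autoedge(pk); print(e); q=wfit(pk,e); print('roller x_m',round(q[0],4),'yaw',round(q[1],3)); return q
                                ~~~~^^^^^^
  File "wr.py", line 20, in wfit
    s=least_squares(lambda q:edge(q[0],q[1],rows[:,0])-rows[:,1],[.015,0],diff_step=1e-2,x_scale=[.01,.02])
    return func(*args, **kwargs)
    vector_fun = VectorFunction(
        fun_wrapped,
    ...<6 lines>...
        workers=workers
    )
    self._update_fun()
    ~~~~~~~~~~~~~~~~^^
    self.f = self.fun_wrapped(xp_copy(self.x))
             ~~~~~~~~~~~~~~~~^^^^^^^^^^^^^^^^^
    return np.atleast_1d(self.fun(x))
                         ~~~~~~~~^^^
    return self.f(x, *self.args, **self.kwargs)
           ~~~~~~^^^^^^^^^^^^^^^^^^^^^^^^^^^^^^
  File "wr.py", line 20, in <lambda>
    s=least_squares(lambda q:edge(q[0],q[1],rows[:,0])-rows[:,1],[.015,0],diff_step=1e-2,x_scale=[.01,.02])
                                            ~~~~^^^^^
IndexError: too many indices for array: array is 1-dimensional, but 2 were indexed
```

View pics/wrist27.png

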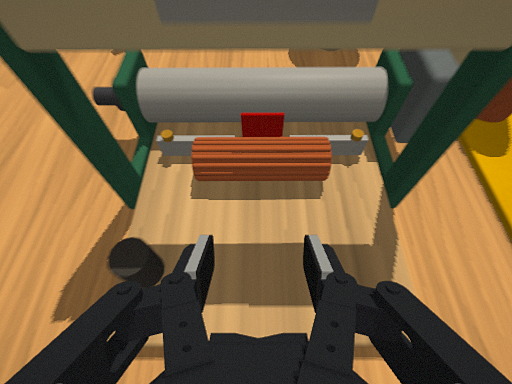

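View pics/scene27.png

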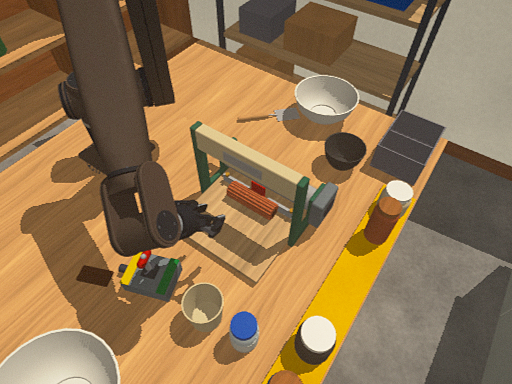

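send_rows(
  deltas=[
    {"xyz": [-1.5,0,-5],"turn": [-0.15,-0.03,-0.06],"hand": 0},
    {"xyz": [-3.2,1.5,-9],"turn": [-0.31,-0.06,-0.12],"hand": 0},
    {"xyz": [-4.8,3.5,-13],"turn": [-0.47,-0.09,-0.19],"hand": 0},
    {"xyz": [-6.4,5.5,-16.5],"turn": [-0.63,-0.12,-0.25],"hand": 0},
    {"xyz": [-7.87,7.05,-18.63],"turn": [-0.79,-0.155,-0.32],"hand": 0},
  ],
)

```text
t: 24.48
tool_pos: [0.4485, -0.2711, 0.233]
eef_rot: [[0.942, 0.334, -0.017], [0.334, -0.94, 0.066], [0.006, -0.068, -0.998]]
wrist_force: [0.3, -1.4, -0.6]
finger_gap: 0.043
```

```bash
python3 - <<'E'
from go import *
st();delta(*hpose(0.02,.19)); delta(*hpose(0.02,.062))
E
```

```text
t 24.48 p [ 0.4485 -0.2711  0.233 ] F [ 0.3 -1.4 -0.6] q [-0.75 -0.02  1.92  0.04  1.31 -1.11] gap 0.043
[[0.942, 0.334, -0.017], [0.334, -0.94, 0.066], [0.006, -0.068, -0.998]]
d cm [ 0.4   0.46 -0.73] rv [-0.068 -0.026 -0.017] |w| 0.07
d cm [ 0.08  1.33 12.04] rv [-0.068 -0.026 -0.017] |w| 0.07
```

send_rows(
  deltas=[
    {"xyz": [0.4,0.46,-0.7],"turn": [-0.068,-0.026,-0.017],"hand": 0},
    {"xyz": [0.25,0.8,4],"turn": [-0.068,-0.026,-0.017],"hand": 0},
    {"xyz": [0.15,1.1,8.5],"turn": [-0.068,-0.026,-0.017],"hand": 0},
    {"xyz": [0.08,1.35,12.5],"turn": [-0.068,-0.026,-0.017],"hand": -0.1},
    {"xyz": [0.08,1.35,12.5],"turn": [-0.068,-0.026,-0.017],"hand": -0.3},
  ],
)

```text
t: 25.1
tool_pos: [0.4491, -0.2702, 0.1026]
eef_rot: [[0.936, 0.35, -0.027], [0.35, -0.937, 0.006], [-0.023, -0.015, -1.0]]
wrist_force: [-0.4, -0.9, 0.4]
finger_gap: 0.0296
```

```bash
python3 - <<'E'
from go import *
st()
for a in (.02,.15,.3,.45,.6,.66): delta(*hpose(a,.057))
E
```

```text
t 25.1 p [ 0.4491 -0.2702  0.1026] F [-0.4 -0.9  0.4] q [-0.73  0.12  2.03 -0.02  1.02 -1.08] gap 0.0296
[[0.936, 0.35, -0.027], [0.35, -0.937, 0.006], [-0.023, -0.015, -1.0]]
d cm [ 0.03  0.57 -0.45] rv [-0.015  0.003 -0.001] |w| 0.02
d cm [ 0.77  0.57 -0.4 ] rv [-0.015 -0.127 -0.   ] |w| 0.13
d cm [ 1.6   0.58 -0.23] rv [-0.015 -0.277  0.001] |w| 0.28
d cm [2.4  0.58 0.06] rv [-0.015 -0.427  0.002] |w| 0.43
d cm [3.15 0.58 0.47] rv [-0.015 -0.577  0.003] |w| 0.58
d cm [3.43 0.59 0.67] rv [-0.015 -0.637  0.004] |w| 0.64
```

send_rows(
  deltas=[
    {"xyz": [0.77,0.2,-0.4],"turn": [0,-0.127,0],"hand": -0.3},
    {"xyz": [1.6,0.4,-0.23],"turn": [0,-0.277,0],"hand": -0.3},
    {"xyz": [2.4,0.4,0.06],"turn": [0,-0.427,0],"hand": -0.3},
    {"xyz": [3.15,0.4,0.47],"turn": [0,-0.577,0],"hand": -0.3},
    {"xyz": [3.15,0.4,0.47],"turn": [0,-0.577,0],"hand": -0.3},
  ],
)

```text
t: 25.72
tool_pos: [0.4844, -0.2651, 0.1019]
eef_rot: [[0.774, 0.351, -0.526], [0.294, -0.936, -0.192], [-0.56, -0.006, -0.828]]
wrist_force: [0.1, -0.8, 0.1]
finger_gap: 0.0299
```

```bash
python3 - <<'E'
from go import *
st()
for a in (.6,.64,.68): delta(*hpose(a,.057))
c=bot.read_camera('wrist'); cv2.imwrite('pics/w28.png',c['image'][:,:,::-1])
c=bot.read_camera('side'); cv2.imwrite('pics/d28.png',cv2.resize(c['image'][260:384,180:390,::-1],None,fx=3.5,fy=3.5))
E
```

```text
t 25.73 p [ 0.4844 -0.2651  0.1019] F [ 0.1 -0.8  0.1] q [-0.49  0.42  1.74 -0.44  1.42 -0.69] gap 0.0299
[[0.774, 0.351, -0.526], [0.294, -0.936, -0.192], [-0.56, -0.006, -0.828]]
d cm [-0.02 -0.18  0.6 ] rv [-0.005 -0.005  0.004] |w| 0.01
d cm [ 0.21 -0.18  0.6 ] rv [-0.005 -0.045  0.004] |w| 0.05
d cm [ 0.44 -0.18  0.62] rv [-0.004 -0.085  0.004] |w| 0.09
```

View pics/w28.png

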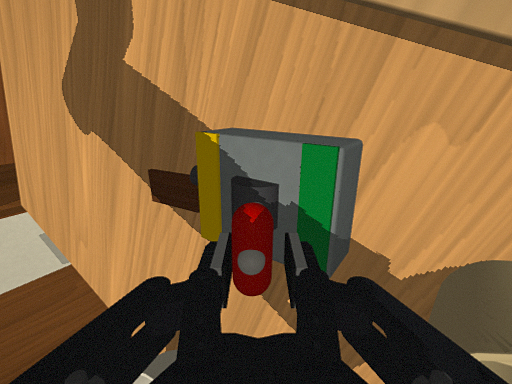

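View pics/d28.png

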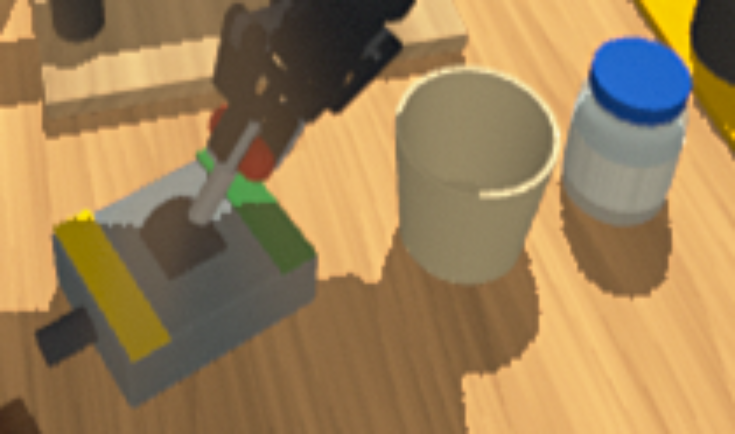

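send_rows(
  deltas=[
    {"xyz": [0.25,0,0.3],"turn": [0,-0.04,0],"hand": -0.3},
    {"xyz": [0.5,0,0.35],"turn": [0,-0.08,0],"hand": -0.3},
    {"xyz": [0.5,0,0.35],"turn": [0,-0.08,0],"hand": -0.3},
  ],
)

```text
t: 26.2
tool_pos: [0.4842, -0.266, 0.0984]
eef_rot: [[0.727, 0.349, -0.591], [0.273, -0.937, -0.216], [-0.63, -0.004, -0.777]]
wrist_force: [-3.8, -2.1, 6.0]
finger_gap: 0.03
```

send_rows(
  deltas=[
    {"xyz": [0.2,0,0],"turn": [0,0,0],"hand": -0.3},
    {"xyz": [0.3,0,0],"turn": [0,0,0],"hand": -0.3},
    {"xyz": [0.3,0,0],"turn": [0,0,0],"hand": -0.3},
  ],
)

```text
t: 26.58
tool_pos: [0.4843, -0.266, 0.0983]
eef_rot: [[0.724, 0.347, -0.597], [0.271, -0.938, -0.217], [-0.635, -0.005, -0.773]]
wrist_force: [-10.4, -3.3, 10.9]
finger_gap: 0.0299
```

send_rows(
  deltas=[
    {"xyz": [-0.6,0,0],"turn": [0,0,0],"hand": -0.2},
    {"xyz": [-0.6,0,0],"turn": [0,0,0],"hand": 0},
    {"xyz": [-0.6,0,-4],"turn": [0,0,0],"hand": 0},
    {"xyz": [-0.6,0,-10],"turn": [0,0,0],"hand": 0},
    {"xyz": [-0.6,0,-15],"turn": [0,0,0],"hand": 0},
  ],
)

```text
t: 27.2
tool_pos: [0.5724, -0.233, 0.217]
eef_rot: [[0.731, 0.35, -0.585], [0.276, -0.937, -0.215], [-0.624, -0.005, -0.782]]
wrist_force: [0.9, 0.3, -0.4]
finger_gap: 0.0429
```

```bash
python3 - <<'E'
from go import *
st()
c=bot.read_camera('wrist'); pickle.dump(c,open('w29.pkl','wb')); cv2.imwrite('pics/w29.png',c['image'][:,:,::-1])
C=dict(fovy=c['fovy'],cx=c['cx'],cy=c['cy'],eye=c['eye'],R=c['rotation'])
for a in(.5,.55,.6): 
  u=np.sin(a)*D+np.cos(a)*UP; print(a,proj(C,[PIV,PIV+.075*u,PIV+.09*u]).round(1).tolist())
c=bot.read_camera('scene'); cv2.imwrite('pics/s29.png',c['image'][:,:,::-1])
E
```

```text
t 27.2 p [ 0.5724 -0.233   0.217 ] F [ 0.9  0.3 -0.4] q [-0.38  0.48  1.45 -0.44  1.73 -0.69] gap 0.0429
[[0.731, 0.35, -0.585], [0.276, -0.937, -0.215], [-0.624, -0.005, -0.782]]
0.5 [[260.4, 162.1], [248.7, 177.1], [245.6, 181.0]]
0.55 [[260.4, 162.1], [252.2, 177.3], [250.0, 181.2]]
0.6 [[260.4, 162.1], [255.7, 177.4], [254.5, 181.4]]
```

View pics/w29.png

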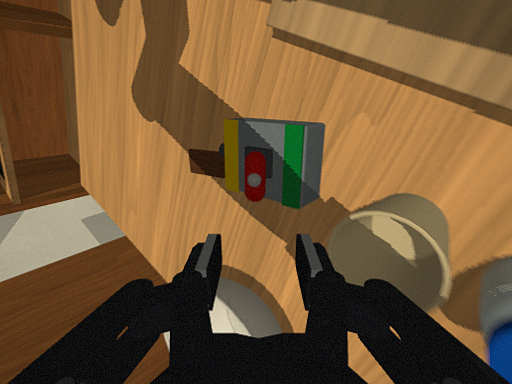

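View pics/s29.png

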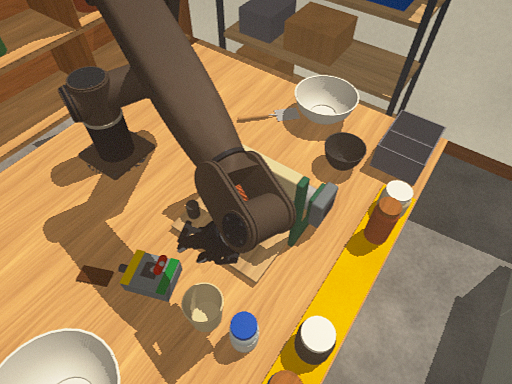

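send_rows(
  deltas=[
    {"xyz": [-3.1,0,-3.9],"turn": [0,0,0],"hand": 0},
    {"xyz": [-6.2,0,-7.8],"turn": [0,0,0],"hand": 0},
    {"xyz": [-9,4.7,-8.3],"turn": [0,0,0],"hand": 0},
    {"xyz": [-11,9.4,-7.3],"turn": [0,0,0],"hand": 0},
    {"xyz": [-13,18,-5.1],"turn": [0,0,0],"hand": 0},
  ],
)

```text
t: 27.92
tool_pos: [0.5682, -0.3997, 0.3377]
eef_rot: [[0.731, 0.351, -0.585], [0.277, -0.936, -0.216], [-0.624, -0.004, -0.782]]
wrist_force: [1.5, 0.9, -0.8]
finger_gap: 0.0429
```

send_rows(
  deltas=[
    {"xyz": [0,4,0],"turn": [0,0.15,0],"hand": 0},
    {"xyz": [0,8,0],"turn": [0,0.3,0],"hand": 0},
    {"xyz": [0,12,0],"turn": [0,0.45,0],"hand": 0},
    {"xyz": [0,12,0],"turn": [0,0.45,0],"hand": 0},
  ],
)

```text
t: 28.42
tool_pos: [0.6075, -0.5153, 0.3354]
eef_rot: [[0.915, 0.344, -0.211], [0.336, -0.939, -0.072], [-0.223, -0.005, -0.975]]
wrist_force: [0.6, -0.3, -0.6]
finger_gap: 0.0424
```

```bash
python3 - <<'E'
from go import *
st()
for n in ('scene','side'):
  c=bot.read_camera(n); cv2.imwrite(f'pics/{n}30.png',c['image'][:,:,::-1])
  if n=='scene': cv2.imwrite('pics/s30z.png',cv2.resize(c['image'][120:300,110:340,::-1],None,fx=3.3,fy=3.3,interpolation=cv2.INTER_CUBIC))
  else: cv2.imwrite('pics/d30z.png',cv2.resize(c['image'][140:384,155:395,::-1],None,fx=2.4,fy=2.4,interpolation=cv2.INTER_CUBIC))
E
python3 -c "
from roll import *
from ov import *
q=fitroll({'scene':'pics/scene30.png','side':'pics/side30.png'},(.53,.07,1.5624),('scene',)); print(q)"
```

```text
t 28.43 p [ 0.6075 -0.5153  0.3354] F [ 0.6 -0.3 -0.6] q [-0.77  0.59  0.99 -0.2   1.66 -1.13] gap 0.0424
[[0.915, 0.344, -0.211], [0.336, -0.939, -0.072], [-0.223, -0.005, -0.975]]
(array([0.53301825, 0.07020341, 1.55905643]), np.float64(203.8125), [np.float32(1061.0)])
```

View pics/s30z.png

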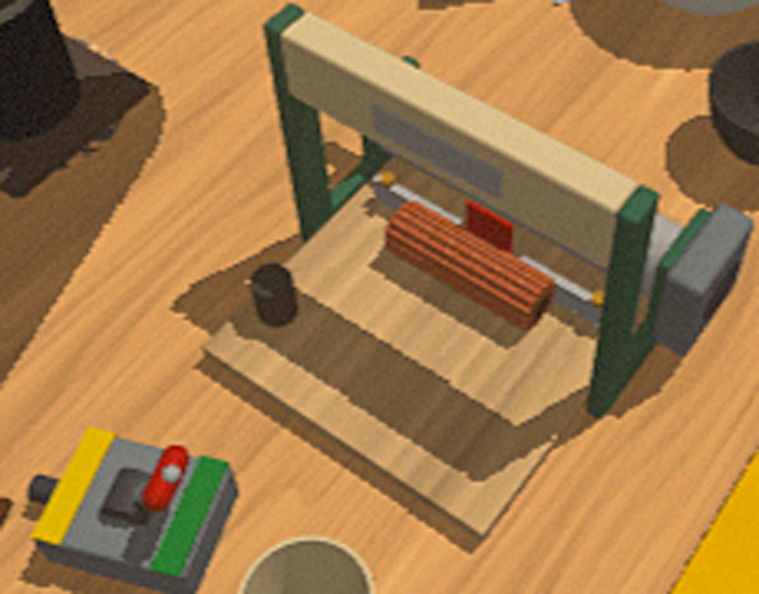

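View pics/d30z.png

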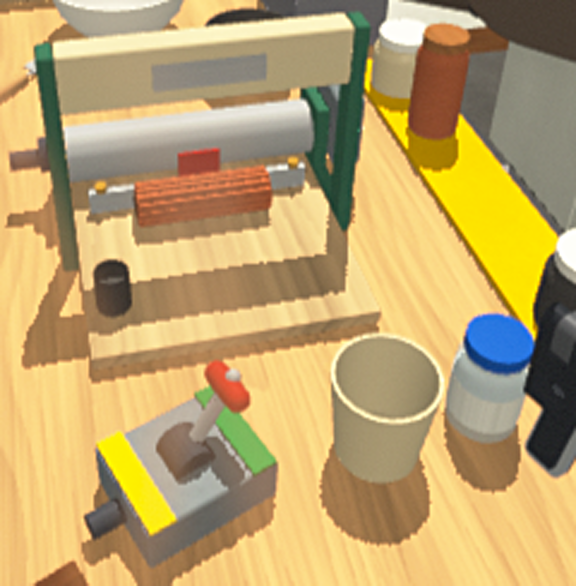

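```bash
python3 -c "
from station import bot
print(bot.job_done())"
```

```text
the job is handed in; nothing more can be done
None
```

I handed the job in at about 28 s. The last pictures show the roller home and square against the rail, and the handle fully over to green.

**What I did**
1. I set the red handle upright; my measurement put it within about 0.02 rad of off.
2. I rolled the texture roller to the stop rail in seven short strokes with open, leaning fingers. My readings were mostly 7–18 N; the force between readings was not recorded.
3. I threw the handle to its green stop, where it resisted about 15 N and moved no further.

**Setback:** the roller rolled back twice after it first reached the rail. It dropped about 6–7 mm each time, because its ribs settled in the wrong place. I rolled it home again and turned it about 4 mm in place against the rail, and it stayed there.

**Last checks**
- **Roller:** its centre is about 19 mm along the machine's x. It was in the same place with the fingers on it, just after release, and again about 5 s later.
- **Squareness:** its angle matches the machine's x axis within about 0.005 rad.
- **Tell-tale:** it measured pushed in about 9–9.4 mm of 10, with an error of about 0.5 mm, so I cannot say it is exactly flush. One later long-range reading of its place was about 2 mm farther in, but I trusted it less.
- **Handle:** the picture puts it about 0.6 rad past upright, which is fully over.
- **Rest of the scene:** the test cup, crock, jar and bowl look unmoved, and the arm is clear of everything.

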